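Mount a relay on the rail of a control-panel plate

TASK

Take the wide grey relay from the bench and mount it on the free stretch of the rail: hook its top lip under the rail's upper edge with its foot still raised, then tilt the foot down until the foot clip snaps under the lower edge and the relay sits flat. Do it by feel, without forcing relay or rail, let go, and leave the other things where they are.

Things in the scene. Friction and masses are not known exactly. Their poses are not given: they have to be found in the camera images.
- relay: Wide grey relay, 90 x 36 x 66 mm, about 0.2 kg, on its back on the bench. Origin: centre of its back; x along its length to its top end (the lip end), y across its width, z out of its front. Shoulders with screws are 50 mm off the back; a nose 45 mm long and full width rises to 66. A recess in the back, 10 mm deep, x -18.4 to 18.2 mm, takes the rail. Grip it across the 36 mm.
- lip (a point): Tip of the relay's rigid top lip, at (15.2, 0, 5) mm in its frame. The lip is a ledge across the width, from the recess wall at x = 18.2 towards the foot; its upper face is 5.8 mm off the back. The slot between lip and recess floor, 4.2 mm high and 3 mm deep, takes the rail's 2.3 mm edge with the relay tilted 18 to 25 degrees to the rail, foot up (with less tilt the clip fouls the lower edge first).
- catch (a point): Inner upper corner of the foot clip's catch, at (-14.9, 0, 6.9) mm in the relay's frame with the clip at rest. Below it a ramp runs, 30 degrees off the relay's z, down to (-18, 0, 0) mm: pressing the foot down on the rail's lower edge drives the clip outward.
- clip (a joint): Travel of the relay's sprung foot clip (m): 0 at rest, grows outward (relay's -x) to at most 0.006. 0.002 to 0.003 as the catch passes the rail's edge, back to 0 when snapped under. Spring 1 N at rest, 2 N at 3 mm; about 5 to 10 N pressed on the relay's foot end snap it in. Its dark tab sticks out 7 mm from the foot end.
- plate (a point): Middle of the upper face of a fixed steel plate, 250 x 300 mm, sloping up 15 degrees away from the robot: x up the slope, y along the rail, z off the plate. The rail is parallel to y, but clamped in slots on packed spacers: its centre line lies anywhere from x = -4 to +4 mm, its top face from z = 25.5 to 32.5 mm. No pose tells; find it by feel.
- gap (a point): Middle of the rail's free stretch, on its top face, were the rail at mid-range: (0, -12, 29) mm in the plate's frame. Top-hat rail, steel, 280 x 35 x 15 mm, 2.3 mm thick: its edges, 17.5 mm either side of its centre line, overhang its walls by 5.5 mm. The stretch is 136 mm long, between two end brackets that rise 24 mm above the rail's top. A mounted relay's origin is 10 mm below the rail's top, axes along the plate's.
- stand: Fixed sheet-steel stand with plate, rail and devices. Origin: centre of its footprint on the bench; the plate's middle is 50 mm above it. Beyond the end brackets stand two breakers (+y, to 68 mm above the rail's top) and terminal blocks (-y, to 40 mm). Wiring ducts, 30 mm wide and 40 high, run along the plate's upper and lower edges, 88 to 118 mm from its middle line.
- breaker: Bystander: spare one-pole breaker, white, 90 x 18 x 66 mm (77 with its toggle), on its back on the bench; it and the relay swap places at random. Origin: centre of its underside, x along its length.
- screwdriver: Bystander: a screwdriver lying on the bench to the left of the stand; origin under its middle.
- bin: Bystander: open blue stock bin, 170 x 110 x 75 mm, with terminal blocks in it, at the right. Origin: centre of its underside.

How it is judged:
By the outcome, as a careful person would: the job done as asked, in the order asked, and still so for the second after the job is handed in, with the robot touching nothing.
It also fails if it takes over 51 s, if anything falls off the work surface, if the arm or the gripper's body presses on something with over 40 N, if the wrist force passes 120 N, or if a joint passes its speed limit or range.

ROBOT

A 7-joint arm with a two-finger parallel gripper is mounted at the origin on the work surface. World frame = base frame: x ahead of the robot, y to its left, z up, the work surface at z = 0. Lengths are in m, angles in rad, forces in N, time in s.
With the tool pointing down it reaches from about 0.4 to 0.85 m from the base axis. Payload 4.4 kg.
Tool frame: the origin (TCP) lies on the centre line of the jaws, within the pads' length; the fingertips stand 11 mm ahead of it and the grasp point (between the pads) lies 8 mm behind it; z points along the fingers, y is the line along which they close (so a half turn about z gives the same grasp; the last joint's range is limited). The gripper opens to 94 mm and grips with 3 to 60 N. Pads are 16 mm wide; open, the fingers measure 119 mm over their backs; the gripper's body (75 mm by 177 mm) begins 78 mm behind the grasp point.
Start: joints at [1.073, 0.628, 0.038, 1.517, -0.027, 0.996, -0.02], TCP at [0.272, -0.59, 0.216] pointing down, gripper open.
Joint ranges: [-3.06, 3.06], [-0.37, 2.12], [-1.25, 1.32], [0.18, 2.47], [-1.1, 4.24], [0.23, 1.98], [-2.94, 2.94]. Speed limits (rad/s): [2.57, 2.57, 3.14, 3.14, 3.14, 3.14, 3.14].

INTERFACE

Orientations are given as a unit quaternion [w, x, y, z].
In Python, from rig import env gives the robot as it stands.
- The arm moves only by the shell command python3 -m jog 'ROWS' [FORCE]. ROWS is JSON, one flat list of numbers, 7 for each row, row after row: the opening, from 0 (shut) to 1 (fully open), then the shift along the tool's x, y, z in cm, then the turn, a rotation vector about the tool's x, y, z in degrees. In form: [gripper, x, y, z, ax, ay, az, gripper, x, y, z, ax, ay, az, ...]. A call has 1 to 12 rows; each row shifts and turns the commanded pose from where the row before left it, along the tool's axes as they then stand; what a row does not reach is not made up. A row lasts 1/10 s, in which the tool goes at most 50 mm and 8.59 degrees, less where a joint would pass 70% of its speed; a pose out of reach is approached as far as the arm can. A call with a gripper value outside its range is refused whole. The fingers move at their own pace and stop on an object; FORCE is the grip in N (left out, the last holds). Time passes only in rows, so rows that do not move let the fingers close. It gives the time, the measured TCP pose, the force, the opening and the grip force at its end, in the units of the state.
- env.get_state(): the state, without advancing time (a new reading comes with each control period).
- env.camera(name): name is "side" or "top"; returns the picture (420x560x3 uint8, red, green, blue); there is no depth.
- env.camera_model(name): a dict with "intrinsics" (3x3 intrinsics, pixels), "world_to_cam" (4x4, takes a point from world to camera coordinates). Camera axes: x right, y up, looking along -z (the intrinsics and any distortion apply to the point x, -y, -z); pixel columns grow to the right and rows downward; lengths in m; the calibration is good to about 2 mm. A picture is of the moment at which its call begins. camera_model takes no time and is no camera call.
- env.close_job(): hands the job in; it is judged then, once.
Trained networks look in the newest picture that a camera, given by its name, has taken for a name from the list of things; names that differ only in an ending like _2 or _b are one class to them, and where a whole thing is asked for, a point or a joint stands for the part that bears it (a point fixed in the world has none). Each returns a list of dicts, best first, with "p" (0 to 1); they miss things now and then, are a little off and sometimes report something else, mostly with a low value. They report only what shows in the picture. A call takes as long as a camera call.
- env.recognise(name, camera): "extent" ([left, top, width, height] in pixels, round what is visible of it).
- env.silhouettes(name, camera): "pixels" (420x560 bool, what is visible of it) and "extent" ([left, top, width, height] in pixels, round what is visible of it).
- env.place_of(name, camera): "centre" ([column, row] in pixels: a listed point, or the origin of a listed thing).
The state is a dict: "time": time; "joints": joint angles; "qd": joint speeds; "effort": joint torques, N m; "ee_pos": TCP position; "tcp_rot": TCP orientation; "force": force on the tool from outside, world axes, zero at the start; "moment": the same for the moment, N m; "grip_width": finger opening in m; "gripper_force": force on a finger pad.
Only numpy, scipy, OpenCV 4.12 (cv2) and the standard library are available. Lean on these libraries where they do the work, as an engineer would, in place of code of your own. Each camera call takes 0.05 s, during which the arm holds its last target. There are 200 camera calls.

## Working session

There is one attempt and no reset: what is moved stays moved. The work goes in short steps, Python scripts to look and compute and a shell command to move; the robot and the scene stay as the last step left them, time stands still between calls to the robot, and variables do not carry over. Pictures are saved under pics/ and viewed, at most 10 in all, crops included, and the job is handed in when it is done.

```bash
ls; mkdir -p pics
python3 - <<'E'
from rig import env
import cv2,numpy as np
s=env.get_state();print(s)
for c in("top","side"):
    im=env.camera(c);cv2.imwrite(f"pics/{c}0.png",im[:,:,::-1])
    print(c,env.camera_model(c))
    for n in("relay","lip","catch","plate","gap","stand","breaker"):
        print(n,[(np.round(d["centre"],1),round(d["p"],2)) for d in env.place_of(n,c)][:3])
E
```

```text
pics
{'time': 0.0, 'joints': array([ 1.07318851,  0.62930047,  0.03843668,  1.51834669, -0.02700656,
        0.99630783, -0.02001174]), 'qd': array([-7.59665044e-05, -5.49841049e-04, -8.92441462e-04, -2.17490172e-04,
       -6.53535586e-04, -5.43032137e-04,  9.97637425e-04]), 'effort': array([ 6.08819414e-05, -5.49723709e+01,  1.14333060e+00, -1.86633986e+01,
       -5.23289235e-02,  2.35953700e-02,  1.28443867e-04]), 'ee_pos': array([ 0.27179744, -0.58974168,  0.21559042]), 'tcp_rot': array([-8.99491604e-04,  9.76783864e-01,  2.14225191e-01, -2.03942784e-04]), 'force': array([-0.12754091, -0.224455  , -0.38228845]), 'moment': array([ 0.02313478, -0.01297534, -0.00159569]), 'gripper_force': 0.0, 'grip_width': 0.09412440483822465}
top {'intrinsics': array([[396.40459797,   0.        , 277.06220256],
       [  0.        , 396.40459797, 205.10940864],
       [  0.        ,   0.        ,   1.        ]]), 'world_to_cam': array([[-0.00206923, -0.99997681, -0.00648797, -0.0136575 ],
       [ 0.98850429, -0.00302625,  0.15116254, -0.55897453],
       [-0.15117867, -0.0061006 ,  0.98848763, -
[... 464 characters left out ...]
, 435.54193951, 204.06739089],
       [  0.        ,   0.        ,   1.        ]]), 'world_to_cam': array([[-0.99245435, -0.12123474,  0.01834387,  0.52579872],
       [ 0.10011549, -0.71485083,  0.69207311, -0.12717066],
       [-0.07079017,  0.68868747,  0.72159429, -1.36794028],
       [ 0.        ,  0.        ,  0.        ,  1.        ]])}
relay [(array([315.9, 166.3]), 0.9), (array([258.3, 241.7]), 0.27)]
lip [(array([313.6, 167. ]), 0.93), (array([259.5, 256. ]), 0.39)]
catch [(array([260.4, 245.8]), 0.47), (array([317.4, 164.8]), 0.21)]
plate [(array([260.4, 255. ]), 0.97)]
gap [(array([257.8, 243.9]), 0.8)]
stand [(array([257.1, 261.6]), 0.63)]
breaker [(array([268.9, 176.1]), 0.75)]
```

View pics/top0.png

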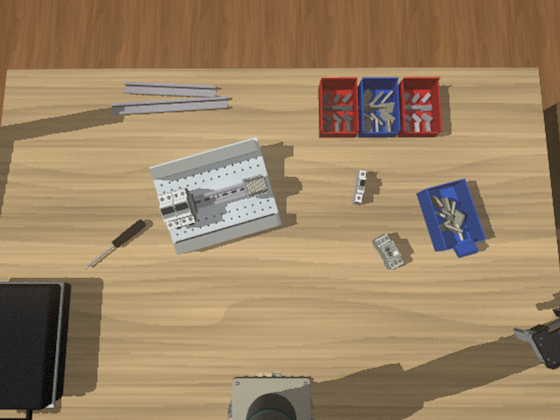

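View pics/side0.png

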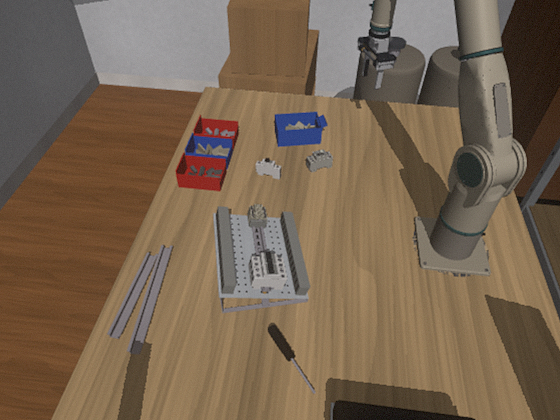

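```bash
cat > h.py <<'E'
import numpy as np,cv2
from rig import env
from scipy.spatial.transform import Rotation as R
CM={c:env.camera_model(c) for c in("top","side")}
def proj(P,c):
    m=CM[c];P=np.atleast_2d(P);q=P@m["world_to_cam"][:3,:3].T+m["world_to_cam"][:3,3]
    q=q*[1,-1,-1];u=q@m["intrinsics"].T;return u[:,:2]/u[:,2:]
def atz(px,c,z):
    m=CM[c];W=m["world_to_cam"];d=np.linalg.inv(m["intrinsics"])@[px[0],px[1],1]*[1,-1,-1]
    o=-W[:3,:3].T@W[:3,3];d=W[:3,:3].T@d;return o+d*(z-o[2])/d[2]
def tri(pt,ps):
    from scipy.optimize import least_squares
    return least_squares(lambda X:np.r_[proj(X,"top")[0]-pt,proj(X,"side")[0]-ps],[.5,0,0.05])
def box(x0,x1,y0,y1,z0,z1):return np.array([[x,y,z] for x in(x0,x1) for y in(y0,y1) for z in(z0,z1)])
RELAY=[box(-.045,.045,-.018,.018,0,.05),box(-.0225,.0225,-.018,.018,.05,.066)]
def mask(parts,T,c,s=4):
    m=np.zeros((420*s,560*s),np.uint8)
    for b in parts:
        h=cv2.convexHull(np.float32(proj(b@T[0].T+T[1],c)*s+ (s-1)/2));cv2.fillConvexPoly(m,np.int32(np.round(h)),1)
    return cv2.resize(m.astype(np.float32),(560,420),interpolation=cv2.INTER_AREA)
E
python3 - <<'E'
from h import *
from scipy.optimize import minimize
sil={}
for c in("top","side"):
    im=env.camera(c)
    for n in("relay","stand","breaker"):
        r=env.silhouettes(n,c);print(c,n,[(d["extent"],round(d["p"],2),int(d["pixels"].sum())) for d in r][:3])
        if r: sil[c,n]=r[0]["pixels"]
    (x,y,w,h)={"top":(145,130,150,130),"side":(205,190,110,125)}[c]
    z=cv2.resize(im[y:y+h,x:x+w,::-1],None,fx=4.6,fy=4.6,interpolation=cv2.INTER_CUBIC);cv2.imwrite(f"pics/{c}stand.png",z)
np.savez("sil.npz",**{a+"_"+b:v for (a,b),v in sil.items()})
print(atz((387.7,251.5),"top",.03),atz((316,163),"side",.03))
def T(p):return R.from_euler("z",p[2]).as_matrix(),np.array([p[0],p[1],0])
def cost(p):return sum(np.abs(mask(RELAY,T(p),c)-sil[c,"relay"]).sum() for c in("top","side"))
x0=atz((387.7,251.5),"top",.03)
best=min((minimize(cost,[x0[0],x0[1],a],method="Nelder-Mead",options=dict(initial_simplex=[[x0[0],x0[1],a],[x0[0]+.01,x0[1],a],[x0[0],x0[1]+.01,a],[x0[0],x0[1],a+.3]])) for a in(-.8,-.3,.2,.6)),key=lambda r:r.fun)
print(best.x,np.degrees(best.x[2]),best.fun)
E
```

```text
top relay [([375.5, 232.7, 28.5, 36.3], 0.94, 631)]
top stand [([150.3, 140.3, 134.7, 117.0], 0.69, 10185)]
top breaker [([350.6, 169.0, 16.5, 36.1], 0.91, 328)]
side relay [([306.4, 149.9, 27.4, 24.6], 0.63, 420)]
side stand [([216.9, 204.4, 93.5, 110.1], 0.95, 7735)]
side breaker [([256.1, 158.6, 24.1, 19.8], 0.6, 361)]
[ 0.43256519 -0.31500111  0.03      ] [ 0.44237665 -0.29544644  0.03      ]
[ 0.4325417  -0.31339429  0.51209426] 29.340839724674797 114.375
```

Run:
```python
import cv2,numpy as np
t=cv2.imread("pics/top0.png");s=cv2.imread("pics/side0.png")
f=lambda im,x,y,w,h,W,H:cv2.resize(im[y:y+h,x:x+w],(W,H),interpolation=cv2.INTER_CUBIC)
a=np.vstack([f(t,365,225,50,50,400,300),f(s,295,140,50,38,400,300)])
b=cv2.resize(cv2.imread("pics/sidestand.png"),(400,455));b=np.vstack([b,np.zeros((145,400,3),np.uint8)])
cv2.imwrite("pics/mix.png",np.hstack([a,b]))
```

```text
(no output)
```

View pics/mix.png

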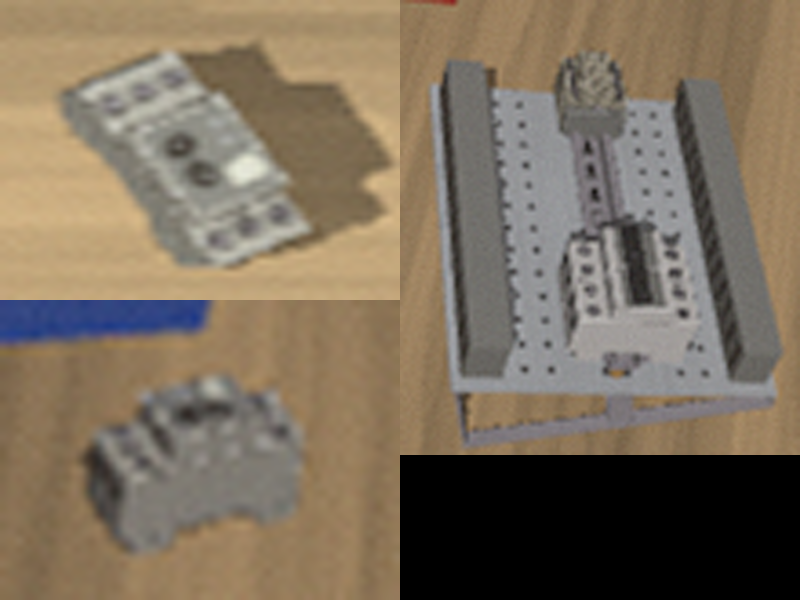

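View pics/topstand.png

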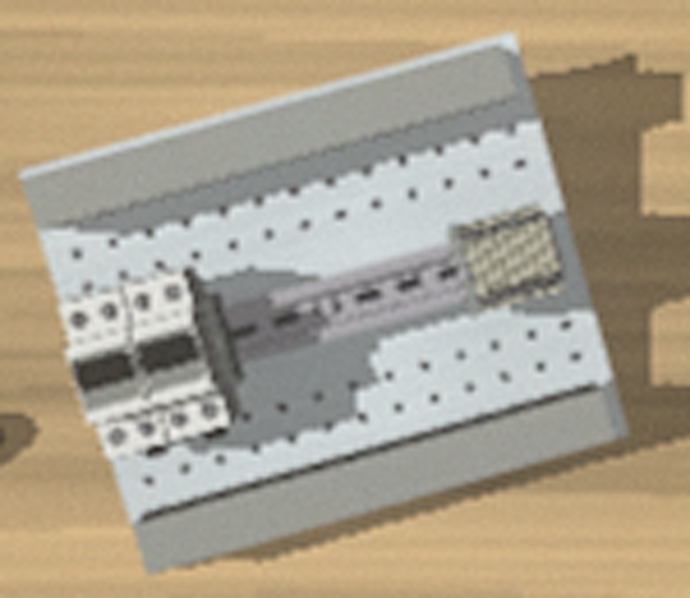

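```bash
cat >> h.py <<'E'
PL=15*np.pi/180
STAND=[box(-.125,.125,-.15,.15,-.002,0),box(.088,.118,-.15,.15,0,.04),box(-.118,-.088,-.15,.15,0,.04)]
def plateT(p):
    return R.from_euler("z",p[2]).as_matrix()@R.from_euler("y",-PL).as_matrix(),np.array([p[0],p[1],.05])
E
python3 - <<'E'
from h import *
from scipy.optimize import minimize
sil=np.load("sil.npz")
for n,a,b in(("plate",(217.1,194.3),(260.4,255)),("gap",(223.3,192.8),(257.8,243.9)),("relay",(385.7,251.5),(315.9,166.3)),("lip",(384.9,246.2),(313.6,167))):
    r=tri(np.array(a),np.array(b));print(n,r.x.round(4),r.fun.round(1))
for cs in(("top","side"),("top",),("side",)):
    def cost(p):return sum(np.abs(mask(STAND,plateT(p),c,2)-sil[c+"_stand"]).sum() for c in cs)
    x0=np.array([.53,.14,.27])
    r=minimize(cost,x0,method="Nelder-Mead",options=dict(initial_simplex=[x0,x0+[.02,0,0],x0+[0,.02,0],x0+[0,0,.1]]))
    print(cs,r.x.round(4),np.degrees(r.x[2]),r.fun)
    if len(cs)==2:
        p=r.x;Rm,t=plateT(p)
print("gap",Rm@[0,-.012,.029]+t)
def ov(c,x,y,w,h,k,parts,T):
    im=cv2.imread(f"pics/{c}0.png");z=cv2.resize(im[y:y+h,x:x+w],None,fx=k,fy=k,interpolation=cv2.INTER_CUBIC)
    for b in parts:
        q=(proj(b@T[0].T+T[1],c)-[x,y]+.5)*k
        for i in range(8):
            for j in range(i):
                if bin(i^j).count("1")==1: cv2.line(z,*[tuple(int(v) for v in q[k2]) for k2 in(i,j)],(0,0,255),1)
    return z
S=STAND+[box(-.0175,.0175,-.08,.056,.029,.0291)]
T=(Rm,t)
a=ov("top",145,130,150,130,2.8,S,T);b=ov("side",210,195,104,130,2.8,S,T)
Tr=(R.from_euler("z",.512).as_matrix(),np.array([.4325,-.3134,0]))
RE=RELAY
c=ov("top",368,226,42,48,6,RE,Tr);d=ov("side",298,142,42,40,6,RE,Tr)
H=np.zeros((600,800,3),np.uint8)
for im,x,y in((a,0,0),(b,430,0)):H[y:y+im.shape[0],x:x+im.shape[1]]=im
cv2.imwrite("pics/ov1.png",H)
H=np.hstack([cv2.resize(c,None,fx=1.5,fy=1.5)[:420],cv2.resize(d,None,fx=1.5,fy=1.5)[:360].copy() if 0 else cv2.copyMakeBorder(cv2.resize(d,None,fx=1.5,fy=1.5),0,60,0,0,cv2.BORDER_CONSTANT)]);cv2.imwrite("pics/ov2.png",H);print(H.shape)
E
```

```text
plate [0.5833 0.15   0.0412] [-0.1  2.3 -2.4 -0.6]
gap [0.5882 0.1296 0.0647] [-0.   0.5 -0.5 -0.1]
relay [ 0.4367 -0.3197 -0.0073] [ 0.  -1.   1.3  0.2]
lip [ 0.4492 -0.3188 -0.0106] [ 0.  -0.1  0.2  0. ]
('top', 'side') [0.5814 0.1519 0.2823] 16.17288261351781 1073.5
('top',) [0.5826 0.151  0.2816] 16.136182529699763 279.5
('side',) [0.5803 0.1532 0.272 ] 15.582779225951137 740.5
gap [0.57756662 0.13831754 0.07801185]
(420, 756, 3)
```

View pics/ov1.png

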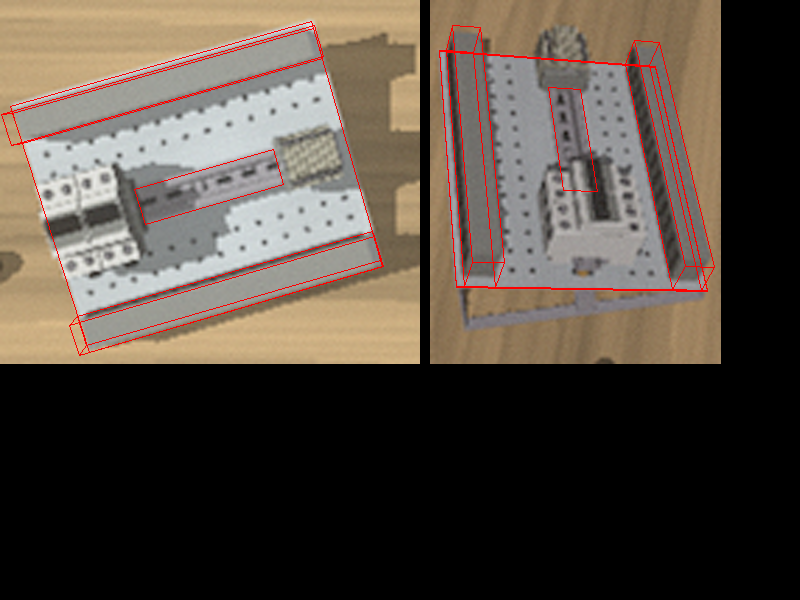

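View pics/ov2.png

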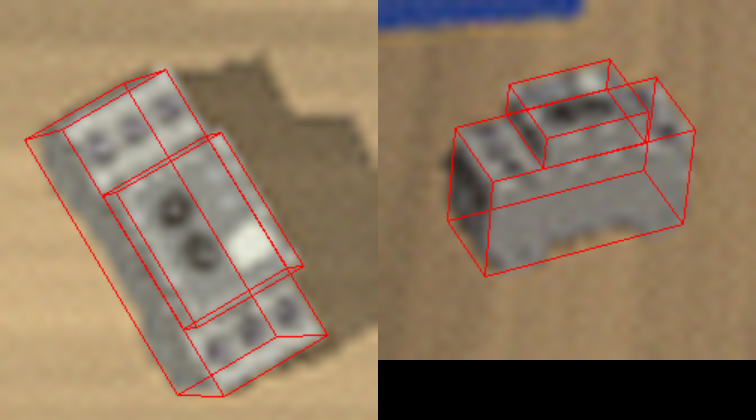

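```bash
cat >> h.py <<'E'
def tool():
    s=env.get_state();q=s["tcp_rot"];return s,R.from_quat([q[1],q[2],q[3],q[0]]),s["ee_pos"]
def delta(pos,Rt):
    s,Rc,p=tool();print("pos",p.round(4),"shift cm",(Rc.inv().apply(np.array(pos)-p)*100).round(2),"turn deg",np.degrees((Rc.inv()*Rt).as_rotvec()).round(2),"F",s["force"].round(1),"t",round(s["time"],2))
FLIP=R.from_euler("x",np.pi)  # tool x = relay x, tool z = -relay z
E
python3 - <<'E'
from h import *
from scipy.optimize import minimize
sil=np.load("sil.npz")
def T(p):return R.from_euler("z",p[2]).as_matrix(),np.array([p[0],p[1],0])
for cs in(("top",),("side",)):
    f=lambda p:sum(np.abs(mask(RELAY,T(p),c)-sil[c+"_relay"]).sum() for c in cs)
    x0=np.array([.4325,-.3134,.512]);r=minimize(f,x0,method="Nelder-Mead",options=dict(initial_simplex=[x0-.003,x0+[.01,0,0],x0+[0,.01,0],x0+[0,0,.15]]));print(cs,r.x.round(4),np.degrees(r.x[2]),r.fun)
a=np.radians(29.3)
delta([.4325-.013*np.cos(a),-.3134-.013*np.sin(a),.10],R.from_euler("z",a)*FLIP)
E
```

```text
('top',) [ 0.433  -0.3133  0.5085] 29.13403613743669 39.0
('side',) [ 0.4299 -0.3109  0.5824] 33.37116330032597 61.375
pos [ 0.272  -0.5903  0.2165] shift cm [ 24.86 -18.34  11.65] turn deg [ 0.   -0.   -4.56] F [ 0.1 -1.3  0.1] t 1.2
```

```bash
python3 -m jog '[1,3.1,-2.3,0,0,0,-0.57, 1,3.1,-2.3,0,0,0,-0.57, 1,3.1,-2.3,1,0,0,-0.57, 1,3.1,-2.3,2,0,0,-0.57, 1,3.1,-2.3,2,0,0,-0.57, 1,3.1,-2.3,2,0,0,-0.57, 1,3.1,-2.3,2,0,0,-0.57, 1,3.1,-2.3,2,0,0,-0.57, 1,0,0,0,0,0,0, 1,0,0,0,0,0,0]' 40
python3 - <<'E'
from h import *
a=np.radians(29.3)
delta([.4325-.013*np.cos(a),-.3134-.013*np.sin(a),.03],R.from_euler("z",a)*FLIP)
E
```

```text
time: 2.2
ee_pos: [0.4111, -0.3139, 0.1063]
tcp_rot: [-0.0, 0.967, 0.254, -0.0]
force: [-0.1, 0.1, 1.0]
grip_width: 0.094
gripper_force: 0.0
pos [ 0.4111 -0.3139  0.1063] shift cm [0.59 1.   7.63] turn deg [-0.02  0.02  0.12] F [-0.1  0.1  1. ] t 2.2
```

```bash
python3 -m jog '[1,0.3,0.5,2.5,0,0,0, 1,0.3,0.5,2.5,0,0,0, 1,0,0,2.1,0,0,0, 1,0,0,0.5,0,0,0, 1,0,0,0,0,0,0, 0,0,0,0,0,0,0, 0,0,0,0,0,0,0, 0,0,0,0,0,0,0, 0,0,0,0,0,0,0, 0,0,0,0,0,0,0, 0,0,0,0,0,0,0, 0,0,0,0,0,0,0]' 40
```

```text
time: 3.4
ee_pos: [0.4209, -0.3203, 0.0305]
tcp_rot: [0.0, 0.967, 0.253, 0.0]
force: [0.5, -0.0, 0.4]
grip_width: 0.0411
gripper_force: 0.0
```

```bash
python3 -m jog '[0,0,0,0,0,0,0, 0,0,0,0,0,0,0, 0,0,0,0,0,0,0, 0,0,0,-1,0,0,0, 0,0,0,-4,0,0,0, 0,0,0,-5,0,0,0, 0,0,0,-5,0,0,0, 0,0,0,-3,0,0,0, 0,0,0,0,0,0,0]'
python3 - <<'E'
from h import *
Rs,t=plateT([.582,.1515,.2815])
# insertion pre-pose: tilt 21 deg foot up
g=Rs@[0,-.012,.029]+t
print("gap",g)
im={c:env.camera(c) for c in("top","side")}
for c in im:
    for n in("relay","lip","catch"):print(c,n,[(d["centre"].round(1) if hasattr(d["centre"],"round") else d["centre"],round(d["p"],2)) for d in env.place_of(n,c)][:2])
s,Rc,p=tool();Rr=Rc*FLIP.inv()
for n,l in(("o",[0,0,0]),("lip",[.0152,0,.005]),("catch",[-.0149,0,.0069]),("tab",[-.052,0,.004])):
    w=p+Rr.apply(np.array(l)-[-.013,0,.030]);print(n,w.round(4),proj(w,"top").round(1),proj(w,"side").round(1))
print(s["gripper_force"],s["grip_width"])
f=lambda c,x,y,w,h:cv2.resize(im[c][y:y+h,x:x+w,::-1],(400,400),interpolation=cv2.INTER_CUBIC)
u=proj(p,"top")[0].astype(int);v=proj(p,"side")[0].astype(int)
cv2.imwrite("pics/hand.png",np.hstack([f("top",u[0]-35,u[1]-35,70,70),f("side",v[0]-35,v[1]-35,70,70)]))
E
```

```text
time: 4.3
ee_pos: [0.423, -0.3218, 0.2154]
tcp_rot: [0.003, 0.967, 0.253, 0.003]
force: [0.7, 0.1, -2.2]
grip_width: 0.0361
gripper_force: 39.9
gap [0.57812324 0.13788725 0.07801185]
top relay []
top lip [([403.1, 241.1], 0.79)]
top catch []
side relay [([322.1, 125.1], 0.9)]
side lip [([320.5, 124.7], 0.6), ([319.9, 124.4], 0.57)]
side catch []
o [ 0.4314 -0.3134  0.1791] [[404.2 249.7]] [[322.8 126.6]]
lip [ 0.4447 -0.306   0.1841] [[401.4 243.9]] [[318.9 126.4]]
catch [ 0.4184 -0.3207  0.186 ] [[408.5 255.2]] [[326.9 124. ]]
tab [ 0.3861 -0.3388  0.1832] [[416.7 269.3]] [[336.5 122.4]]
39.853102415800095 0.035904218636426954
```

View pics/hand.png

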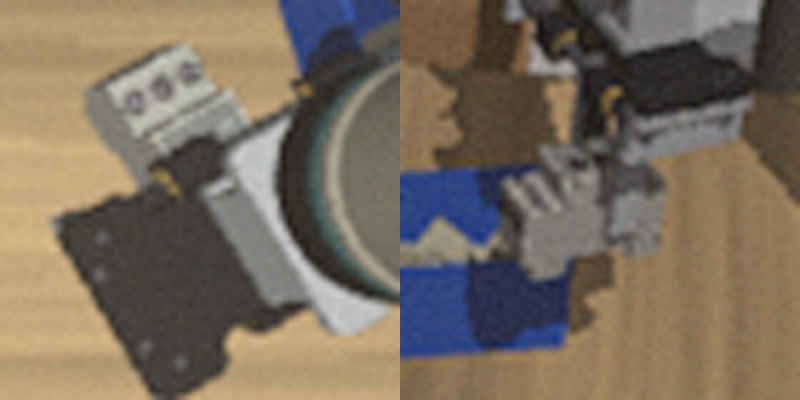

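Run:
```python
from h import *
for c,p in(("top",[.582,.1515,.2815]),("side",[.582,.1515,.2815])):
  im=cv2.imread(f"pics/{c}0.png").astype(np.float32).mean(2)
  Rs,t=plateT(p)
  for z,x0,x1,ys in((.029,-.035,.035,(-.072,-.02)),(.0,-.13,-.07,(-.07,.0)),(.04,-.13,-.07,(-.12,.0)),(.04,.07,.13,(-.12,.0)),(0,.07,.13,(-.12,0))):
    xs=np.arange(x0,x1,.0005);yy=np.linspace(*ys,60)
    P=np.array([[x,y,z] for x in xs for y in yy])@Rs.T+t
    q=proj(P,c).astype(np.float32)
    v=cv2.remap(im,q[:,0].reshape(len(xs),-1),q[:,1].reshape(len(xs),-1),cv2.INTER_CUBIC).mean(1)
    g=np.gradient(cv2.GaussianBlur(v.reshape(-1,1),(0,0),1.5).ravel())
    pk=[i for i in range(1,len(g)-1) if abs(g[i])>=abs(g[i-1]) and abs(g[i])>abs(g[i+1]) and abs(g[i])>1.0]
    print(c,z,[(round(xs[i]*1e3,1),round(float(g[i]),1)) for i in pk])
```

```text
top 0.029 [(np.float64(-24.5), -7.9), (np.float64(-16.5), 3.4), (np.float64(-10.0), -2.9), (np.float64(-6.0), 2.5), (np.float64(-0.5), -7.2), (np.float64(4.0), 7.4), (np.float64(7.5), -3.8), (np.float64(11.5), 5.4), (np.float64(18.5), 4.8)]
top 0.0 [(np.float64(-124.5), 6.2), (np.float64(-92.0), -9.8), (np.float64(-87.0), 15.4), (np.float64(-72.0), -3.1)]
top 0.04 [(np.float64(-127.5), -6.7), (np.float64(-117.5), 6.6), (np.float64(-86.5), -10.0), (np.float64(-81.5), 15.6)]
top 0.04 [(np.float64(71.5), -6.2), (np.float64(85.5), -1.7), (np.float64(89.5), 3.9), (np.float64(119.5), 6.8), (np.float64(124.0), -5.6)]
top 0 [(np.float64(72.0), -6.4), (np.float64(87.0), -1.7), (np.float64(91.0), 3.8), (np.float64(121.5), 6.7), (np.float64(127.0), -5.4)]
side 0.029 [(np.float64(-34.0), 1.4), (np.float64(-22.5), 1.1), (np.float64(-17.5), -3.4), (np.float64(-9.0), -4.8), (np.float64(-3.5), 4.9), (np.float64(3.0), -5.4), (np.float64(8.5), 4.5), (np.float64(15.0), -1.2), (np.float64(19.5), 3.7)]
side 0.0 [(np.float64(-104.0), -4.8), (np.float64(-87.5), 9.1), (np.float64(-72.5), -2.6)]
side 0.04 [(np.float64(-86.5), -5.1), (np.float64(-72.0), 5.8)]
side 0.04 [(np.float64(82.5), -4.6), (np.float64(88.5), 2.6), (np.float64(119.5), -6.3), (np.float64(126.5), 11.0)]
side 0 [(np.float64(72.0), -4.3), (np.float64(78.0), 2.3), (np.float64(110.0), -5.9), (np.float64(117.5), 11.0), (np.float64(125.0), -4.0)]
```

```bash
cat >> h.py <<'E'
PP=[.582,.1515,.2815]
GR=np.array([-.013,0,.030])
def target(cx,cz,rx,rz,tilt,y=-.012):
    """relay point (rx,rz) [mm] at plate (cx,cz) [mm], tilt deg foot up -> TCP pos, rot"""
    Rs,t=plateT(PP);Rs=R.from_matrix(Rs);Rt=R.from_euler("y",tilt,degrees=True)
    o=np.array([cx/1e3,y,cz/1e3])-Rt.apply([rx/1e3,0,rz/1e3])
    return Rs.apply(o+Rt.apply(GR))+t,Rs*Rt*FLIP
def relay():
    """relay pose in plate frame from measured TCP, force in plate frame"""
    s,Rc,p=tool();Rs,t=plateT(PP);Rs=R.from_matrix(Rs)
    Rr=Rs.inv()*Rc*FLIP.inv();o=Rs.inv().apply(p-t)-Rr.apply(GR)
    c=lambda x,z:(o+Rr.apply([x/1e3,0,z/1e3]))*1e3
    print("t",round(s["time"],2),"eul",Rr.as_euler("zxy",degrees=True).round(2),"o",(o*1e3).round(2),"lip",c(15.2,5.8).round(1)[[0,2]],"floorcorner(18.2,10)",c(18.2,10).round(1)[[0,2]],"catch",c(-14.9,6.9).round(1)[[0,2]],"F",Rs.inv().apply(s["force"]).round(1),"M",Rs.inv().apply(s["moment"]).round(2),"grip",round(s["grip_width"]*1e3,1),round(s["gripper_force"],0))
E
python3 - <<'E'
from h import *
delta(*target(18.5,29+45,9,10,21)); relay()
E
```

```text
pos [ 0.4202 -0.3198  0.2091] shift cm [ 34.86 -32.47   6.11] turn deg [ 0.55 -5.88 13.17] F [-0.1 -0.2 -1.4] t 4.7
t 4.7 eul [13.17  0.13 15.11] o [-231.06 -404.75  195.56] lip [-215.3  197.3] floorcorner(18.2,10) [-211.3  200.6] catch [-243.3  206. ] F [-0.5 -0.1 -1.3] M [-0.01  0.03 -0.  ] grip 35.9 40.0
```

```bash
python3 -m jog '[0,3,-2.8,0,0,0,0, 0,3.2,-3,0,0,0,0, 0,3.2,-3,0,0,0,0, 0,3.2,-3,0,0,0,0, 0,3.2,-3,0,0,0,0, 0,3.2,-3,0,0,0,0, 0,3.2,-3,0,0,0,0, 0,3.2,-3,0,0,0,0, 0,3.2,-3,0,0,0,0, 0,3.2,-3,0,0,0,0, 0,2.5,-2.2,0,0,0,0, 0,0,0,0,0,0,0]'; python3 -m jog '[0,0,0,0,0,-2.9,6.5, 0,0,0,0,0.5,-2.9,6.5, 0,0,0,0,0,0,0]' ;python3 - <<'E'
from h import *
delta(*target(18.5,29+45,9,10,21)); relay()
E
```

```text
time: 5.9
ee_pos: [0.5638, 0.1336, 0.2094]
tcp_rot: [-0.002, 0.966, 0.257, 0.0]
force: [-0.4, 0.0, -1.4]
grip_width: 0.0359
gripper_force: 39.9
time: 6.2
ee_pos: [0.5641, 0.126, 0.2092]
tcp_rot: [0.009, 0.989, 0.141, -0.05]
force: [-0.6, -0.3, -2.2]
grip_width: 0.0361
gripper_force: 39.9
pos [0.5641 0.126  0.2092] shift cm [ 0.94 -0.77  6.01] turn deg [ 0.22 -0.14  0.07] F [-0.6 -0.3 -2.2] t 6.2
t 6.2 eul [ 0.08 -0.22 20.85] o [ 19.22 -19.61 127.44] lip [ 35.5 127.5] floorcorner(18.2,10) [ 39.8 130.3] catch [  7.8 139.2] F [-1.2 -0.1 -2. ] M [ 0.   -0.06 -0.03] grip 36.1 40.0
```

```bash
python3 -m jog '[0,0.5,-0.4,3,0.1,0,0, 0,0.4,-0.4,3,0.1,-0.1,0, 0,0,0,0,0,0,0, 0,0.36,0,0.93,0,0,0, 0,0.36,0,0.93,0,0,0, 0,0.36,0,0.93,0,0,0, 0,0.18,0,0.47,0,0,0, 0,0,0,0,0,0,0, 0,0,0,0,0,0,0, 0,0,0,0,0,0,0]' ;python3 - <<'E'
from h import *
delta(*target(18.5,29+10,9,10,21)); relay()
E
```

```text
time: 7.2
ee_pos: [0.5731, 0.1376, 0.1166]
tcp_rot: [0.007, 0.989, 0.141, -0.05]
force: [-0.3, -0.5, -1.4]
grip_width: 0.036
gripper_force: 39.9
pos [0.5731 0.1376 0.1166] shift cm [0.06 0.12 0.19] turn deg [-0.02 -0.17  0.14] F [-0.3 -0.5 -1.4] t 7.2
t 7.2 eul [1.400e-01 2.000e-02 2.083e+01] o [  6.7  -10.8   34.87] lip [23.  34.9] floorcorner(18.2,10) [27.3 37.7] catch [-4.8 46.6] F [-0.8 -0.4 -1.2] M [-0.01 -0.13 -0.01] grip 36.0 40.0
```

```bash
python3 -m jog '[0,0.11,0.1,0.28,0,-0.1,0.1, 0,0.11,0,0.28,0,0,0, 0,0.02,0,0.05,0,0,0, 0,0.02,0,0.05,0,0,0, 0,0,0,0,0,0,0]' ;python3 - <<'E'
from h import *
delta(*target(18.5,33,9,10,21)); relay()
E
for i in 1 2; do python3 -m jog '[0,0.02,0,0.05,0,0,0, 0,0.02,0,0.05,0,0,0, 0,0,0,0,0,0,0]' | sed -n '2p;4p'; done; python3 -c "
from h import *
relay()"
```

```text
time: 7.7
ee_pos: [0.5749, 0.1372, 0.1092]
tcp_rot: [0.007, 0.989, 0.14, -0.052]
force: [-0.5, 0.2, -2.1]
grip_width: 0.0361
gripper_force: 39.9
pos [0.5749 0.1372 0.1092] shift cm [0.04 0.02 0.03] turn deg [-0.03 -0.01  0.04] F [-0.5  0.2 -2.1] t 7.7
t 7.7 eul [ 0.04  0.03 20.99] o [  6.27 -11.78  27.35] lip [22.5 27.3] floorcorner(18.2,10) [26.8 30.2] catch [-5.2 39.1] F [-1.   0.3 -1.9] M [-0.03 -0.1  -0.01] grip 36.1 40.0
ee_pos: [0.5752, 0.1372, 0.1083]
force: [0.7, -0.4, -1.2]
ee_pos: [0.5754, 0.1373, 0.1072]
force: [0.3, -0.6, -2.5]
t 8.3 eul [ 0.04  0.03 20.98] o [  6.29 -11.76  25.21] lip [22.6 25.2] floorcorner(18.2,10) [26.9 28. ] catch [-5.2 37. ] F [-0.5 -0.6 -2.5] M [ 0.03 -0.08 -0.02] grip 36.0 40.0
```

```bash
python3 -m jog '[0,0.02,0,0.05,0,0,0, 0,0.02,0,0.05,0,0,0, 0,0,0,0,0,0,0]' | sed -n '2p;4p'; python3 -c "
from h import *
relay()"
```

```text
ee_pos: [0.5757, 0.1374, 0.1061]
force: [-0.1, 1.1, -1.8]
t 8.6 eul [ 0.04  0.03 20.98] o [  6.32 -11.76  24.13] lip [22.6 24.1] floorcorner(18.2,10) [26.9 26.9] catch [-5.1 35.9] F [-0.2  1.  -1.8] M [ 0.03 -0.13  0.02] grip 36.1 40.0
```

```bash
python3 -m jog '[0,0.02,0,0.05,0,0,0, 0,0,0,0,0,0,0]' | sed -n '2p;4p'; python3 -c "
from h import *
relay()"
```

```text
ee_pos: [0.5759, 0.1375, 0.1056]
force: [-0.5, 0.0, -1.0]
t 8.8 eul [ 0.04  0.03 20.98] o [  6.34 -11.74  23.61] lip [22.6 23.6] floorcorner(18.2,10) [26.9 26.4] catch [-5.1 35.4] F [-0.7  0.2 -0.9] M [-0.04 -0.11  0.05] grip 36.0 40.0
```

```bash
python3 -m jog '[0,0.02,0,0.05,0,0,0, 0,0,0,0,0,0,0]' | sed -n '2p;4p'; python3 -c "
from h import *
relay()"
```

```text
ee_pos: [0.576, 0.1375, 0.1051]
force: [-0.5, -0.2, -1.1]
t 9.0 eul [ 0.04  0.03 20.98] o [  6.35 -11.76  23.06] lip [22.6 23. ] floorcorner(18.2,10) [26.9 25.9] catch [-5.1 34.8] F [-0.8 -0.1 -1. ] M [ 0.04 -0.02 -0.03] grip 35.7 40.0
```

```bash
python3 -m jog '[0,0.02,0,0.05,0,0,0, 0,0.02,0,0.05,0,0,0, 0,0,0,0,0,0,0]' | sed -n '2p;4p'; python3 -c "
from h import *
relay()"
```

```text
ee_pos: [0.5763, 0.1376, 0.1043]
force: [-1.1, -0.5, -0.2]
t 9.3 eul [ 0.04  0.03 20.98] o [  6.42 -11.77  22.2 ] lip [22.7 22.2] floorcorner(18.2,10) [27. 25.] catch [-5. 34.] F [-1.2 -0.2  0.1] M [0.03 0.06 0.01] grip 35.9 40.0
```

```bash
python3 -m jog '[0,0.02,0,0.05,0,0,0, 0,0,0,0,0,0,0]' | sed -n '2p;4p'; python3 -c "
from h import *
relay()"
```

```text
ee_pos: [0.5763, 0.1376, 0.1041]
force: [-2.6, -0.1, 3.9]
t 9.5 eul [ 0.04  0.03 20.99] o [  6.41 -11.77  22.03] lip [22.7 22. ] floorcorner(18.2,10) [27.  24.9] catch [-5.  33.8] F [-1.4  0.6  4.4] M [ 0.06  0.44 -0.01] grip 35.7 40.0
```

```bash
python3 -m jog '[0,0.02,0,0.05,0,0,0, 0,0,0,0,0,0,0]' | sed -n '2p;4p'; python3 -c "
from h import *
relay()"
```

```text
ee_pos: [0.5763, 0.1376, 0.104]
force: [-2.9, -0.8, 8.6]
t 9.7 eul [ 0.03  0.03 21.  ] o [  6.39 -11.79  21.94] lip [22.7 21.9] floorcorner(18.2,10) [27.  24.8] catch [-5.  33.7] F [-0.7  0.1  9.1] M [ 0.01  0.74 -0.04] grip 36.1 40.0
```

```bash
python3 -m jog '[0,0.035,0,-0.038,0,-1,0, 0,0.035,0,-0.038,0,-1,0, 0,0,0,0,0,0,0,0,0,0,0,0,0,0]' | sed -n '2p;4p'; python3 -c "
from h import *
relay()"
```

```text
ee_pos: [0.5778, 0.138, 0.1046]
force: [-1.4, -0.5, 5.7]
t 10.1 eul [ 0.04  0.03 22.92] o [  6.91 -11.79  22.11] lip [23.2 21.5] floorcorner(18.2,10) [27.6 24.2] catch [-4.1 34.3] F [ 0.  -0.1  5.9] M [ 0.08  0.42 -0.04] grip 35.8 40.0
```

```bash
python3 -m jog '[0,-0.1,0,-0.02,0,0,0, 0,-0.1,0,0,0,0,0, 0,-0.1,0,0,0,0,0, 0,-0.1,0,0,0,0,0, 0,0,0,0,0,0,0]' | sed -n '2p;4p'; python3 -c "
from h import *
relay()"
```

```text
ee_pos: [0.5749, 0.1372, 0.105]
force: [4.2, 0.8, 3.2]
t 10.6 eul [4.00e-02 2.00e-02 2.28e+01] o [  4.15 -11.76  23.24] lip [20.4 22.7] floorcorner(18.2,10) [24.8 25.4] catch [-6.9 35.4] F [ 4.9 -0.4  2. ] M [ 0.   -1.15  0.  ] grip 36.1 40.0
```

```bash
python3 -m jog '[0,-0.1,0,0,0,0,0, 0,-0.05,0,0,0,0,0, 0,0,0,0,0,0,0]' | sed -n '2p;4p'; python3 -c "
from h import *
relay()"
```

```text
ee_pos: [0.5731, 0.1367, 0.1052]
force: [5.4, 1.5, 5.2]
t 10.9 eul [4.000e-02 2.000e-02 2.285e+01] o [  2.39 -11.75  23.93] lip [18.6 23.4] floorcorner(18.2,10) [23.  26.1] catch [-8.7 36.1] F [ 6.8 -0.1  3.6] M [-0.01 -1.43 -0.02] grip 35.9 40.0
```

```bash
python3 -m jog '[0,0,0,-0.03,0,0,0, 0,-0.1,0,0,0,0,0, 0,0,0,0,0,0,0]' | sed -n '2p;4p'; python3 -c "
from h import *
relay()"
```

```text
ee_pos: [0.5716, 0.1362, 0.1054]
force: [5.1, 0.7, 4.9]
t 11.2 eul [4.000e-02 2.000e-02 2.292e+01] o [  0.9  -11.81  24.54] lip [17.2 24. ] floorcorner(18.2,10) [21.6 26.7] catch [-10.1  36.7] F [ 6.2 -0.7  3.4] M [ 0.05 -1.3   0.02] grip 35.7 40.0
```

```bash
python3 -m jog '[0,-0.1,0,-0.01,0,0,0, 0,0,0,0,0,0,0]' | sed -n '2p;4p'; python3 -c "
from h import *
relay()"
```

```text
ee_pos: [0.5705, 0.1359, 0.1056]
force: [5.0, 1.2, 5.0]
t 11.4 eul [ 0.04  0.03 22.94] o [ -0.18 -11.79  25.03] lip [16.1 24.4] floorcorner(18.2,10) [20.5 27.1] catch [-11.2  37.2] F [ 6.2 -0.3  3.5] M [ 0.02 -1.31 -0.03] grip 35.8 40.0
```

```bash
python3 -m jog '[0,-0.05,0,-0.02,0,0,0, 0,0,0,0,0,0,0]' | sed -n '2p;4p'; python3 -c "
from h import *
relay()"
```

```text
ee_pos: [0.5698, 0.1357, 0.1058]
force: [3.8, 0.9, 5.1]
t 11.6 eul [ 0.04  0.03 22.98] o [ -0.87 -11.77  25.33] lip [15.4 24.7] floorcorner(18.2,10) [19.8 27.4] catch [-11.9  37.5] F [ 5.1 -0.2  3.9] M [ 0.02 -1.26 -0.01] grip 35.8 40.0
```

```bash
python3 -m jog '[0,-0.05,0,-0.01,0,0,0, 0,0,0,0,0,0,0]' | sed -n '2p;4p'; python3 -c "
from h import *
relay()"
```

```text
ee_pos: [0.5693, 0.1355, 0.1058]
force: [4.0, -0.1, 5.0]
t 11.8 eul [ 0.04  0.03 22.99] o [ -1.39 -11.77  25.54] lip [14.9 24.9] floorcorner(18.2,10) [19.3 27.6] catch [-12.4  37.7] F [ 5.  -1.2  3.9] M [-0.04 -1.29 -0.  ] grip 35.9 40.0
```

```bash
python3 -m jog '[0,-0.05,0,-0.01,0,0,0, 0,0,0,0,0,0,0]' | sed -n '2p;4p'; python3 -c "
from h import *
relay()"
```

```text
ee_pos: [0.5687, 0.1354, 0.106]
force: [3.7, 1.4, 4.7]
t 12.0 eul [ 0.04  0.03 23.  ] o [ -1.95 -11.76  25.83] lip [14.3 25.2] floorcorner(18.2,10) [18.7 27.9] catch [-13.  38.] F [5.  0.3 3.5] M [ 0.   -1.25 -0.02] grip 36.0 40.0
```

```bash
python3 -m jog '[0,-0.05,0,-0.02,0,0,0, 0,-0.03,0,0,0,0,0, 0,0,0,0,0,0,0]' | sed -n '2p;4p'; python3 -c "
from h import *
relay()"
```

```text
ee_pos: [0.5684, 0.1353, 0.106]
force: [4.8, 1.0, 1.4]
t 12.3 eul [4.000e-02 2.000e-02 2.295e+01] o [ -2.21 -11.79  25.97] lip [14.1 25.4] floorcorner(18.2,10) [18.5 28.1] catch [-13.2  38.1] F [ 5.1 -0.3  0.1] M [ 0.03 -1.51  0.03] grip 36.0 40.0
```

```bash
python3 -m jog '[0,-0.05,0,-0.01,0,0,0, 0,0,0,0,0,0,0]' | sed -n '2p;4p'; python3 -c "
from h import *
relay()"
```

```text
ee_pos: [0.5683, 0.1353, 0.1061]
force: [6.0, 1.1, 0.4]
t 12.5 eul [5.00e-02 2.00e-02 2.29e+01] o [ -2.26 -11.78  26.03] lip [14.  25.5] floorcorner(18.2,10) [18.4 28.2] catch [-13.3  38.2] F [ 5.9 -0.6 -1.2] M [-0.02 -1.8   0.04] grip 35.4 40.0
```

```bash
python3 -m jog '[0,-0.05,0,-0.01,0,0,0, 0,0,0,0,0,0,0]' | sed -n '2p;4p'; python3 -c "
from h import *
relay()"
```

```text
ee_pos: [0.5682, 0.1352, 0.1061]
force: [7.5, 1.5, -0.9]
t 12.7 eul [6.000e-02 2.000e-02 2.286e+01] o [ -2.3  -11.77  26.04] lip [14.  25.5] floorcorner(18.2,10) [18.4 28.2] catch [-13.3  38.2] F [ 7.1 -0.6 -2.9] M [-0.   -2.05  0.03] grip 35.7 40.0
```

```bash
python3 -m jog '[0,0.05,0,-0.05,0,0,0, 0,-0.03,0,-0.09,0,0,0, 0,0,0,0,0,0,0]' | sed -n '2p;4p'; python3 -c "
from h import *
relay()"
```

```text
ee_pos: [0.5682, 0.1353, 0.1068]
force: [6.6, 1.8, -3.7]
t 13.0 eul [6.000e-02 2.000e-02 2.291e+01] o [ -2.14 -11.73  26.76] lip [14.1 26.2] floorcorner(18.2,10) [18.5 28.9] catch [-13.2  38.9] F [ 5.6 -0.1 -5.4] M [-0.   -2.23  0.15] grip 35.8 40.0
```

```bash
python3 -m jog '[0,-0.03,0,-0.07,0,0,0, 0,0,0,0,0,0,0]' | sed -n '2p;4p'; python3 -c "
from h import *
relay()"
```

```text
ee_pos: [0.5682, 0.1352, 0.1072]
force: [8.3, 2.5, -7.6]
t 13.2 eul [6.000e-02 1.000e-02 2.289e+01] o [ -2.03 -11.79  27.15] lip [14.2 26.6] floorcorner(18.2,10) [18.6 29.3] catch [-13.1  39.3] F [ 6.4  0.1 -9.6] M [ 0.01 -2.52  0.09] grip 35.9 40.0
```

```bash
python3 -m jog '[0,0.03,0,0.07,0,0,0, 0,0.04,0,0.08,0,0,0, 0,0,0,0,0,0,0]' | sed -n '2p;4p'
python3 - <<'E'
from h import *
relay()
s,Rc,p=tool()
seq=[23,20,17,14,11,8,6,4,2,0]
for f in seq:
    pos,Rt=target(17.55,28.5,18.0-.9*f/23,10,f,y=-.0118)
    print(f,(Rc.inv().apply(pos-p)*100).round(3),np.degrees((Rc.inv()*Rt).as_rotvec()).round(2));p,Rc=pos,Rt
E
```

```text
ee_pos: [0.5683, 0.1353, 0.1064]
force: [6.9, 1.1, -0.8]
t 13.5 eul [5.000e-02 2.000e-02 2.294e+01] o [ -2.22 -11.72  26.4 ] lip [14.  25.8] floorcorner(18.2,10) [18.4 28.5] catch [-13.3  38.6] F [ 6.5 -0.9 -2.6] M [ 0.   -1.79  0.05] grip 36.3 40.0
23 [0.031 0.006 0.033] [-0.02 -0.06  0.05]
20 [-0.112 -0.     0.161] [0. 3. 0.]
17 [-0.112  0.     0.162] [0. 3. 0.]
14 [-0.112  0.     0.162] [-0.  3. -0.]
11 [-0.112 -0.     0.163] [0. 3. 0.]
8 [-0.112  0.     0.163] [ 0.  3. -0.]
6 [-0.076 -0.     0.109] [-0.  2.  0.]
4 [-0.076 -0.     0.109] [ 0.  2. -0.]
2 [-0.076 -0.     0.109] [0. 2. 0.]
0 [-0.076  0.     0.109] [-0.  2.  0.]
```

```bash
python3 -m jog '[0,0.06,0,0.02,0,0,0, 0,-0.056,0,0.08,0,1.5,0, 0,-0.056,0,0.08,0,1.5,0, 0,0,0,0,0,0,0]' | sed -n '2p;4p'; python3 -c "
from h import *
relay();delta(*target(17.55,28.5,17.3,10,20,y=-.0118))"
```

```text
ee_pos: [0.5669, 0.1349, 0.1047]
force: [5.8, 1.6, -2.5]
t 13.9 eul [ 0.05  0.03 19.93] o [ -2.3  -11.71  25.13] lip [14.  25.4] floorcorner(18.2,10) [18.2 28.3] catch [-14.   36.7] F [ 5.2 -0.1 -4. ] M [-0.05 -1.71  0.08] grip 35.9 40.0
pos [0.5669 0.1349 0.1047] shift cm [0.02 0.01 0.  ] turn deg [-0.03 -0.07  0.05] F [ 5.8  1.6 -2.5] t 13.9
```

```bash
python3 -m jog '[0,0.05,0,0.02,0,0,0, 0,-0.05,0,0.08,0,1.5,0, 0,-0.05,0,0.08,0,1.5,0, 0,0,0,0,0,0,0]' | sed -n '2p;4p'; python3 -c "
from h import *
relay();delta(*target(17.55,28.5,17.4,10,17,y=-.0118))"
```

```text
ee_pos: [0.5658, 0.1346, 0.1031]
force: [4.3, 1.5, -1.0]
t 14.3 eul [ 0.04  0.03 17.01] o [ -2.16 -11.74  24.08] lip [14.1 25.2] floorcorner(18.2,10) [18.2 28.3] catch [-14.4  35. ] F [ 4.1  0.2 -2.2] M [-0.02 -1.32  0.05] grip 35.8 40.0
pos [0.5658 0.1346 0.1031] shift cm [0.02 0.   0.  ] turn deg [-0.03  0.01  0.04] F [ 4.3  1.5 -1. ] t 14.3
```

```bash
python3 -m jog '[0,0.03,0,0,0,0,0, 0,-0.054,0,0.08,0,1.5,0, 0,-0.054,0,0.08,0,1.5,0, 0,0,0,0,0,0,0]' | sed -n '2p;4p'; python3 -c "
from h import *
relay();delta(*target(17.55,28.5,17.5,10,14,y=-.0118))"
```

```text
ee_pos: [0.5647, 0.1343, 0.1016]
force: [3.8, 1.1, -2.3]
t 14.7 eul [ 0.04  0.04 14.08] o [ -1.97 -11.73  23.1 ] lip [14.2 25. ] floorcorner(18.2,10) [18.1 28.4] catch [-14.7  33.4] F [ 3.2 -0.  -3.3] M [ 0.07 -1.    0.03] grip 35.9 40.0
pos [0.5647 0.1343 0.1016] shift cm [0.01 0.   0.01] turn deg [-0.04  0.08  0.04] F [ 3.8  1.1 -2.3] t 14.7
```

```bash
python3 -m jog '[0,-0.054,0,0.08,0,1.5,0, 0,-0.054,0,0.08,0,1.5,0, 0,0,0,0,0,0,0]' | sed -n '2p;4p'; python3 -c "
from h import *
relay();delta(*target(17.55,28.5,17.6,10,11,y=-.0118))"
```

```text
ee_pos: [0.5637, 0.134, 0.1]
force: [3.5, 0.3, -1.1]
t 15.0 eul [ 0.04  0.04 11.12] o [ -1.74 -11.74  22.1 ] lip [14.3 24.9] floorcorner(18.2,10) [18.  28.4] catch [-15.   31.7] F [ 3.1 -0.7 -2. ] M [ 0.02 -0.73  0.12] grip 35.9 40.0
pos [0.5637 0.134  0.1   ] shift cm [0.01 0.   0.01] turn deg [-0.04  0.12  0.04] F [ 3.5  0.3 -1.1] t 15.0
```

```bash
python3 -m jog '[0,-0.05,0,0.08,0,1.5,0, 0,-0.05,0,0.08,0,1.5,0, 0,0,0,0,0,0,0]' | sed -n '2p;4p'; python3 -c "
from h import *
relay();delta(*target(17.55,28.5,17.7,10,8,y=-.0118))"
```

```text
ee_pos: [0.5628, 0.1337, 0.0982]
force: [2.7, 0.7, -0.9]
t 15.3 eul [0.04 0.04 8.15] o [ -1.45 -11.72  21.11] lip [14.4 24.7] floorcorner(18.2,10) [18.  28.4] catch [-15.2  30.1] F [ 2.5 -0.1 -1.6] M [ 0.02 -0.52  0.06] grip 35.7 40.0
pos [0.5628 0.1337 0.0982] shift cm [0.   0.   0.01] turn deg [-0.04  0.15  0.04] F [ 2.7  0.7 -0.9] t 15.3
```

```bash
python3 -m jog '[0,-0.035,0,0.055,0,1,0, 0,0,0,0,0,0,0]' | sed -n '2p;4p'; python3 -c "
from h import *
relay();delta(*target(17.55,28.5,17.75,10,7,y=-.0118))"
```

```text
ee_pos: [0.5626, 0.1337, 0.0978]
force: [1.4, -0.1, 1.0]
t 15.5 eul [0.03 0.04 7.18] o [ -1.27 -11.72  20.91] lip [14.5 24.8] floorcorner(18.2,10) [18.  28.6] catch [-15.2  29.6] F [ 1.5 -0.5  0.6] M [ 0.06 -0.09 -0.05] grip 35.7 40.0
pos [0.5626 0.1337 0.0978] shift cm [-0.01  0.    0.02] turn deg [-0.04  0.18  0.03] F [ 1.4 -0.1  1. ] t 15.5
```

```bash
python3 -m jog '[0,-0.035,0,0.055,0,1,0, 0,0,0,0,0,0,0]' | sed -n '2p;4p'; python3 -c "
from h import *
relay();delta(*target(17.55,28.5,17.75,10,6,y=-.0118))"
```

```text
ee_pos: [0.5623, 0.1336, 0.0973]
force: [0.1, -0.3, 0.8]
t 15.7 eul [0.03 0.04 6.17] o [ -1.17 -11.72  20.61] lip [14.6 24.7] floorcorner(18.2,10) [18.  28.6] catch [-15.2  29.1] F [ 0.2 -0.3  0.8] M [-0.01 -0.01  0.06] grip 35.4 40.0
pos [0.5623 0.1336 0.0973] shift cm [-0.    0.    0.02] turn deg [-0.04  0.17  0.03] F [ 0.1 -0.3  0.8] t 15.7
```

```bash
python3 -m jog '[0,-0.035,0,0.065,0,1,0, 0,0,0,0,0,0,0]' | sed -n '2p;4p'; python3 -c "
from h import *
relay();delta(*target(17.55,28.5,17.8,10,5,y=-.0118))"
```

```text
ee_pos: [0.5621, 0.1335, 0.0964]
force: [0.0, 0.2, 0.2]
t 15.9 eul [0.03 0.04 5.16] o [ -1.04 -11.74  20.05] lip [14.6 24.5] floorcorner(18.2,10) [18.  28.4] catch [-15.3  28.3] F [0.2 0.2 0.2] M [ 0.06  0.1  -0.02] grip 35.8 40.0
pos [0.5621 0.1335 0.0964] shift cm [-0.01  0.   -0.  ] turn deg [-0.04  0.16  0.03] F [0.  0.2 0.2] t 15.9
```

```bash
python3 -m jog '[0,-0.035,0,0.065,0,1,0, 0,0,0,0,0,0,0]' | sed -n '2p;4p'; python3 -c "
from h import *
relay();delta(*target(17.55,28.5,17.85,10,4,y=-.0118))"
```

```text
ee_pos: [0.5619, 0.1334, 0.0958]
force: [-1.6, -0.0, 1.6]
t 16.1 eul [0.03 0.04 4.15] o [ -0.88 -11.74  19.7 ] lip [14.7 24.4] floorcorner(18.2,10) [18.  28.4] catch [-15.2  27.7] F [-1.1  0.4  2. ] M [0.01 0.38 0.03] grip 36.0 40.0
pos [0.5619 0.1334 0.0958] shift cm [-0.02  0.   -0.  ] turn deg [-0.04  0.15  0.03] F [-1.6 -0.   1.6] t 16.1
```

```bash
python3 -m jog '[0,-0.035,0,0.065,0,1,0, 0,0,0,0,0,0,0]' | sed -n '2p;4p'; python3 -c "
from h import *
relay();delta(*target(17.55,28.5,17.9,10,3,y=-.0118))"
```

```text
ee_pos: [0.5617, 0.1333, 0.0952]
force: [-2.3, -0.5, 2.9]
t 16.3 eul [0.03 0.04 3.15] o [ -0.73 -11.75  19.33] lip [14.8 24.3] floorcorner(18.2,10) [18.  28.3] catch [-15.2  27. ] F [-1.5  0.1  3.4] M [0.02 0.54 0.02] grip 35.7 40.0
pos [0.5617 0.1333 0.0952] shift cm [-0.02  0.   -0.01] turn deg [-0.04  0.15  0.03] F [-2.3 -0.5  2.9] t 16.3
```

```bash
python3 -m jog '[0,-0.04,0,0.06,0,1,0, 0,0,0,0,0,0,0]' | sed -n '2p;4p'; python3 -c "
from h import *
relay();delta(*target(17.55,28.5,17.9,10,2,y=-.0118))"
```

```text
ee_pos: [0.5614, 0.1333, 0.0946]
force: [-3.7, -0.4, 4.2]
t 16.5 eul [0.02 0.04 2.14] o [ -0.58 -11.79  19.03] lip [14.8 24.3] floorcorner(18.2,10) [18.  28.3] catch [-15.2  26.5] F [-2.5  0.7  5. ] M [ 0.09  0.63 -0.06] grip 36.1 40.0
pos [0.5614 0.1333 0.0946] shift cm [-0.02 -0.   -0.01] turn deg [-0.04  0.14  0.02] F [-3.7 -0.4  4.2] t 16.5
```

```bash
python3 -m jog '[0,-0.04,0,0.06,0,1,0, 0,0,0,0,0,0,0]' | sed -n '2p;4p'; python3 -c "
from h import *
relay();delta(*target(17.55,28.5,18,10,1,y=-.0118))"
```

```text
ee_pos: [0.5629, 0.1339, 0.0968]
force: [-3.6, -0.9, -1.2]
t 16.7 eul [-0.02  0.08  1.67] o [  1.8  -11.6   20.81] lip [17.2 26.2] floorcorner(18.2,10) [20.3 30.3] catch [-12.9  28.1] F [-3.9  0.1 -0.2] M [ 0.08  1.08 -0.01] grip 35.9 40.0
pos [0.5629 0.1339 0.0968] shift cm [-0.27  0.02  0.22] turn deg [-0.08  0.67 -0.02] F [-3.6 -0.9 -1.2] t 16.7
```

```bash
python3 -m jog '[0,-0.04,0,0.06,0,1,0, 0,0,0,0,0,0,0]' | sed -n '2p;4p'; python3 -c "
from h import *
relay();delta(*target(17.55,28.5,18,10,0,y=-.0118))"
```

```text
ee_pos: [0.5626, 0.1341, 0.0964]
force: [-3.1, -1.4, 4.0]
t 16.9 eul [-0.05  0.17  1.2 ] o [  1.66 -11.25  20.62] lip [17.  26.1] floorcorner(18.2,10) [20.1 30.2] catch [-13.1  27.8] F [-2.2 -0.5  4.8] M [-0.16  0.91 -0.  ] grip 35.4 40.0
pos [0.5626 0.1341 0.0964] shift cm [-0.27  0.05  0.24] turn deg [-0.17  1.2  -0.05] F [-3.1 -1.4  4. ] t 16.9
```

Run:
```python
from h import *
s=env.get_state();print(s["joints"].round(3),s["qd"].round(3),s["effort"].round(1))
im={c:env.camera(c) for c in("top","side")}
relay()
for c in im:
    for n in("relay","lip","catch"):print(c,n,[(d["centre"],round(d["p"],2)) for d in env.place_of(n,c)][:2])
f=lambda c,x,y,w,h:cv2.resize(im[c][y:y+h,x:x+w,::-1],(400,400),interpolation=cv2.INTER_CUBIC)
cv2.imwrite("pics/m1.png",np.hstack([f("top",170,140,100,100),f("side",220,190,80,80)]))
```

```text
[-0.393  0.621  0.166  2.074 -0.454  0.235 -1.129] [ 0.021 -0.004 -0.043 -0.007  0.173 -0.003 -0.176] [ -0.2 -45.2   2.9 -12.   -1.4  -1.8   1.4]
t 17.0 eul [0.03 0.17 1.2 ] o [  1.68 -11.16  20.63] lip [17.  26.1] floorcorner(18.2,10) [20.1 30.2] catch [-13.1  27.8] F [-2.6 -1.3  4.2] M [-0.21  1.08  0.03] grip 36.0 40.0
top relay [([221.2, 193.5], 0.49)]
top lip [([218.9, 188.8], 0.55), ([357.4, 189.1], 0.55)]
top catch []
side relay [([258.9, 244.5], 0.63)]
side lip [([254.8, 244.2], 0.93)]
side catch []
```

View pics/m1.png

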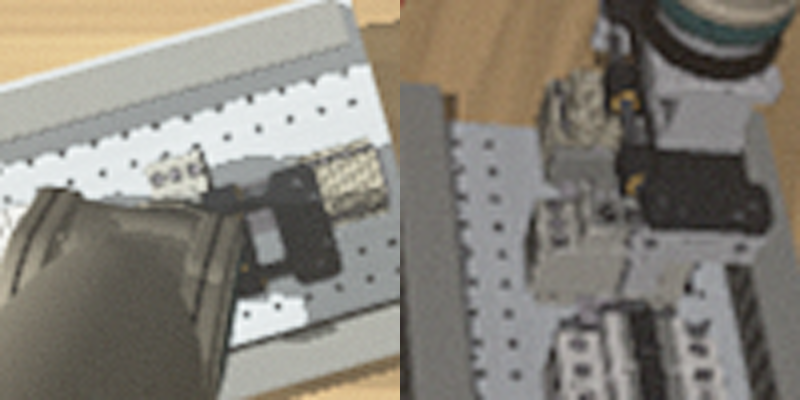

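```bash
python3 -m jog '[0,0.11,0,-0.16,0,-3,0, 0,0,0,0,0,0,0, 0,0,0,0,0,0,0]' | sed -n '2p;4p'; python3 -c "
from h import *
relay();print(env.get_state()['joints'].round(3));delta(*target(17.55,28.5,17.9,10,4,y=-.0118))"
```

```text
ee_pos: [0.5635, 0.1346, 0.0982]
force: [-3.8, -0.6, 2.8]
t 17.6 eul [0.06 0.17 4.09] o [  1.61 -11.02  21.51] lip [17.2 26.2] floorcorner(18.2,10) [20.5 30.2] catch [-12.8  29.5] F [-2.9  0.5  3.7] M [-0.03  0.94 -0.01] grip 35.7 40.0
[-0.431  0.633  0.223  2.021 -0.431  0.336 -1.154]
pos [0.5635 0.1346 0.0982] shift cm [-0.25  0.07  0.19] turn deg [-0.17  0.09  0.06] F [-3.8 -0.6  2.8] t 17.6
```

```bash
python3 -m jog '[0,0.15,0,-0.2,0,-4,0, 0,0.15,0,-0.2,0,-4,0, 0,0,0,0,0,0,0]' | sed -n '2p;4p'; python3 -c "
from h import *
relay();delta(*target(17.55,28.5,17.5,10,13,y=-.0118))"
```

```text
ee_pos: [0.5686, 0.1363, 0.1029]
force: [-1.2, 0.5, 4.9]
t 17.9 eul [ 0.14  0.14 11.88] o [  3.74 -10.83  23.52] lip [19.8 26.1] floorcorner(18.2,10) [23.6 29.6] catch [-9.4 33.3] F [0.3 0.8 5. ] M [ 0.17  0.5  -0.04] grip 36.1 40.0
pos [0.5686 0.1363 0.1029] shift cm [-0.46  0.09  0.17] turn deg [-0.14 -1.12  0.14] F [-1.2  0.5  4.9] t 17.9
```

```bash
python3 -m jog '[0,0.3,0,-0.2,0,-3,0, 0,0.3,0,-0.4,0,-3,0, 0,0,0,-0.2,0,-3,0, 0,0,0,0,0,0,0]' | sed -n '2p;4p'; python3 -c "
from h import *
relay();delta(*target(17.55,30,10,10,21,y=-.0118));"
```

```text
ee_pos: [0.5723, 0.1373, 0.109]
force: [0.8, 0.9, -1.3]
t 18.3 eul [ 0.12  0.17 21.03] o [  3.87 -10.87  27.78] lip [20.1 27.7] floorcorner(18.2,10) [24.4 30.6] catch [-7.6 39.6] F [ 0.6  0.6 -1.5] M [ 0.01 -0.11 -0.04] grip 35.8 40.0
pos [0.5723 0.1373 0.109 ] shift cm [0.2  0.08 0.3 ] turn deg [-0.17  0.03  0.12] F [ 0.8  0.9 -1.3] t 18.3
```

```bash
python3 -m jog '[0,0.2,0.08,0.25,-0.15,0,0.1, 0,0,0,0.05,0,0,0, 0,0,0,0,0,0,0, 0,0.02,0,0.05,0,0,0, 0,0.02,0,0.05,0,0,0, 0,0,0,0,0,0,0]' | sed -n '2p;4p'; python3 -c "
from h import *
relay()"
```

```text
ee_pos: [0.5738, 0.1366, 0.1068]
force: [0.3, -0.4, -1.4]
t 18.9 eul [-2.000e-02  2.000e-02  2.109e+01] o [  4.39 -12.05  25.32] lip [20.7 25.3] floorcorner(18.2,10) [25.  28.1] catch [-7.  37.1] F [-0.2 -0.5 -1.4] M [ 0.02 -0.15  0.02] grip 35.9 40.0
```

```bash
python3 -m jog '[0,0.02,0,0.05,0,0,0, 0,0,0,0,0,0,0]' | sed -n '2p;4p'; python3 -c "
from h import *
relay()"
```

```text
ee_pos: [0.5739, 0.1366, 0.1061]
force: [0.7, 0.2, -1.3]
t 19.1 eul [-2.000e-02  1.000e-02  2.112e+01] o [  4.31 -12.1   24.59] lip [20.6 24.5] floorcorner(18.2,10) [24.9 27.4] catch [-7.1 36.4] F [ 0.4 -0.1 -1.5] M [ 0.04 -0.09  0.04] grip 36.0 40.0
```

```bash
python3 -m jog '[0,0.02,0,0.05,0,0,0, 0,0.02,0,0.05,0,0,0, 0,0,0,0,0,0,0]' | sed -n '2p;4p'; python3 -c "
from h import *
relay()"
```

```text
ee_pos: [0.5742, 0.1366, 0.105]
force: [0.2, 0.7, -0.6]
t 19.4 eul [-2.000e-02  1.000e-02  2.113e+01] o [  4.27 -12.12  23.46] lip [20.5 23.4] floorcorner(18.2,10) [24.8 26.2] catch [-7.1 35.3] F [ 0.2  0.6 -0.6] M [ 0.03 -0.18 -0.03] grip 35.5 40.0
```

```bash
python3 -m jog '[0,0.02,0,0.04,0,0,0, 0,0,0,0,0,0,0]' | sed -n '2p;4p'; python3 -c "
from h import *
relay()"
```

```text
ee_pos: [0.5743, 0.1366, 0.1047]
force: [0.4, -0.1, 0.1]
t 19.6 eul [-2.000e-02  1.000e-02  2.112e+01] o [  4.33 -12.16  23.2 ] lip [20.6 23.1] floorcorner(18.2,10) [24.9 26. ] catch [-7.1 35. ] F [ 0.3 -0.2 -0. ] M [ 0.07 -0.02 -0.02] grip 35.7 40.0
```

```bash
python3 -m jog '[0,0.01,0,0.03,0,0,0, 0,0,0,0,0,0,0]' | sed -n '2p;4p'; python3 -c "
from h import *
relay()"
```

```text
ee_pos: [0.5743, 0.1367, 0.1046]
force: [-1.5, -0.0, 1.6]
t 19.8 eul [-2.000e-02  2.000e-02  2.113e+01] o [  4.31 -12.11  23.06] lip [20.6 23. ] floorcorner(18.2,10) [24.9 25.8] catch [-7.1 34.9] F [-1.   0.4  1.9] M [ 0.08  0.19 -0.02] grip 36.1 40.0
```

```bash
python3 -m jog '[0,-0.1,0,-0.01,0,0,0, 0,-0.1,0,-0.01,0,0,0, 0,-0.1,0,-0.01,0,0,0, 0,-0.1,0,-0.01,0,0,0, 0,-0.1,0,-0.01,0,0,0, 0,0,0,0,0,0,0]' | sed -n '2p;4p'; python3 -c "
from h import *
relay()"
```

```text
ee_pos: [0.5693, 0.1352, 0.1053]
force: [0.7, -0.2, -2.0]
t 20.4 eul [-3.000e-02  1.000e-02  2.115e+01] o [ -0.55 -12.11  25.1 ] lip [15.7 25. ] floorcorner(18.2,10) [20.  27.9] catch [-12.   36.9] F [ 0.1 -0.4 -2.1] M [-0.02 -0.07 -0.02] grip 36.2 40.0
```

```bash
python3 -m jog '[0,-0.1,0,-0.01,0,0,0, 0,-0.05,0,-0.01,0,0,0, 0,0,0,0,0,0,0]' | sed -n '2p;4p'; python3 -c "
from h import *
relay()"
```

```text
ee_pos: [0.568, 0.1349, 0.1057]
force: [0.2, 0.5, -1.6]
t 20.7 eul [-2.000e-02  1.000e-02  2.114e+01] o [ -1.68 -12.07  25.76] lip [14.6 25.7] floorcorner(18.2,10) [18.9 28.5] catch [-13.1  37.6] F [-0.1  0.4 -1.6] M [ 0.01 -0.11  0.03] grip 36.0 40.0
```

```bash
python3 -m jog '[0,-0.05,0,-0.01,0,0,0, 0,0,0,0,0,0,0]' | sed -n '2p;4p'; python3 -c "
from h import *
relay()"
```

```text
ee_pos: [0.5679, 0.1348, 0.1059]
force: [-0.2, 0.2, -2.3]
t 20.9 eul [-2.00e-02  1.00e-02  2.11e+01] o [ -1.72 -12.09  26.03] lip [14.6 26. ] floorcorner(18.2,10) [18.9 28.8] catch [-13.1  37.8] F [-0.7  0.2 -2.2] M [ 0.   -0.29  0.06] grip 36.0 40.0
```

```bash
python3 -m jog '[0,-0.05,0,0.02,0,0,0, 0,0,0,0,0,0,0]' | sed -n '2p;4p'; python3 -c "
from h import *
relay()"
```

```text
ee_pos: [0.5678, 0.1348, 0.1059]
force: [1.8, -0.4, -2.8]
t 21.1 eul [-2.000e-02  0.000e+00  2.105e+01] o [ -1.84 -12.11  26.02] lip [14.4 26. ] floorcorner(18.2,10) [18.7 28.8] catch [-13.3  37.8] F [ 0.8 -0.9 -3.1] M [ 0.07 -0.56  0.04] grip 35.7 40.0
```

```bash
python3 -m jog '[0,-0.04,0,-0.09,0,0,0, 0,0,0,0,0,0,0]' | sed -n '2p;4p'; python3 -c "
from h import *
relay()"
```

```text
ee_pos: [0.5677, 0.1348, 0.1066]
force: [3.6, 0.9, -5.9]
t 21.3 eul [-1.000e-02 -1.000e-02  2.103e+01] o [ -1.72 -12.13  26.71] lip [14.5 26.7] floorcorner(18.2,10) [18.9 29.5] catch [-13.2  38.5] F [ 2.1 -0.2 -6.7] M [-0.01 -1.14 -0.01] grip 35.7 40.0
```

```bash
python3 -m jog '[0,0.09,0,0.09,0,0,0, 0,-0.05,0,0.08,0,1.5,0, 0,-0.05,0,0.08,0,1.5,0, 0,-0.05,0,0.08,0,1.5,0, 0,0,0,0,0,0,0]' | sed -n '2p;4p'; python3 -c "
from h import *
relay();delta(*target(17.6,28.7,17.4,10,16.5,y=-.0121))"
```

```text
ee_pos: [0.5659, 0.1343, 0.1037]
force: [2.9, 1.3, -2.7]
t 21.8 eul [-0.04  0.02 16.59] o [ -1.77 -12.1   24.64] lip [14.5 25.9] floorcorner(18.2,10) [18.5 29. ] catch [-14.1  35.5] F [ 2.4  0.4 -3.4] M [ 0.06 -0.6   0.02] grip 36.0 40.0
pos [0.5659 0.1343 0.1037] shift cm [-0.    0.    0.06] turn deg [-0.02  0.09 -0.04] F [ 2.9  1.3 -2.7] t 21.8
```

```bash
python3 -m jog '[0,-0.053,0,0.08,0,1.5,0, 0,-0.053,0,0.08,0,1.5,0, 0,-0.053,0,0.08,0,1.5,0, 0,0,0,0,0,0,0]' | sed -n '2p;4p'; python3 -c "
from h import *
relay();delta(*target(17.6,28.7,17.6,10,12,y=-.0121))"
```

```text
ee_pos: [0.5643, 0.1338, 0.1012]
force: [2.1, 0.2, -2.5]
t 22.2 eul [-0.04  0.03 12.15] o [ -1.52 -12.07  23.1 ] lip [14.6 25.6] floorcorner(18.2,10) [18.4 29. ] catch [-14.6  33. ] F [ 1.4 -0.4 -3. ] M [ 0.07 -0.27  0.07] grip 35.9 40.0
pos [0.5643 0.1338 0.1012] shift cm [-0.01  0.    0.06] turn deg [-0.03  0.15 -0.04] F [ 2.1  0.2 -2.5] t 22.2
```

```bash
python3 -m jog '[0,-0.053,0,0.1,0,1.5,0, 0,-0.053,0,0.1,0,1.5,0, 0,-0.053,0,0.08,0,1.5,0, 0,-0.053,0,0.08,0,1.5,0, 0,0,0,0,0,0,0]' | sed -n '2p;4p'; python3 -c "
from h import *
relay();delta(*target(17.6,28.7,17.8,10,6,y=-.0121));print(env.get_state()['joints'].round(3))"
```

```text
ee_pos: [0.5624, 0.1333, 0.0977]
force: [-0.7, -0.2, 2.7]
t 22.7 eul [-0.04  0.05  6.18] o [ -1.01 -12.04  21.05] lip [14.7 25.2] floorcorner(18.2,10) [18.2 29. ] catch [-15.1  29.5] F [-0.1 -0.   2.8] M [ 0.1   0.24 -0.  ] grip 35.8 40.0
pos [0.5624 0.1333 0.0977] shift cm [-0.02  0.    0.05] turn deg [-0.05  0.18 -0.04] F [-0.7 -0.2  2.7] t 22.7
[-0.454  0.646  0.261  1.99  -0.424  0.399 -1.164]
```

```bash
python3 -m jog '[0,-0.035,0,0.075,0,1,0, 0,-0.035,0,0.075,0,1,0, 0,0,0,0,0,0,0]' | sed -n '2p;4p'; python3 -c "
from h import *
relay();print(env.get_state()['joints'].round(3))"
```

```text
ee_pos: [0.5619, 0.1331, 0.0959]
force: [-2.5, -0.6, 5.2]
t 23.0 eul [-0.03  0.05  4.23] o [ -0.98 -12.04  19.76] lip [14.6 24.4] floorcorner(18.2,10) [17.9 28.4] catch [-15.3  27.7] F [-1.1  0.1  5.6] M [0.04 0.38 0.01] grip 36.1 40.0
[-0.435  0.637  0.23   2.025 -0.443  0.332 -1.143]
```

```bash
python3 -m jog '[0.6,0,0,0,0,0,0, 0.6,0,0,0,0,0,0, 0.6,0,0,0,0,0,0, 0.6,0,0,0,0,0,0]' | sed -n '2p;4,5p'; python3 -m jog '[0.6,0,0,-1,0,0,0, 0.6,0,0,-3,0,0,0, 0.6,0,0,-3,0,0,0, 0.6,0,0,0,0,0,0]' | sed -n '2p;4,5p'
python3 - <<'E'
from h import *
im={c:env.camera(c) for c in("top","side")}
relay()
for c in im:
    for n in("relay","lip","catch"):print(c,n,[(d["centre"],round(d["p"],2)) for d in env.place_of(n,c)][:2])
    Rs,t=plateT(PP)
    print(proj(Rs@[-.0007,-.012,.0185]+t,c),"lip",proj(Rs@[.0145,-.012,.0235]+t,c))
f=lambda c,x,y,w,h:cv2.resize(im[c][y:y+h,x:x+w,::-1],(400,400),interpolation=cv2.INTER_CUBIC)
cv2.imwrite("pics/m2.png",np.hstack([f("top",170,140,100,100),f("side",220,190,80,80)]))
E
```

```text
ee_pos: [0.5624, 0.1333, 0.0955]
force: [-0.3, -0.0, 0.4]
grip_width: 0.0563
ee_pos: [0.5516, 0.1296, 0.1684]
force: [1.1, -0.0, 0.1]
grip_width: 0.0563
t 23.9 eul [-0.01  0.02  4.02] o [  5.21 -11.86  90.15] lip [20.8 94.9] floorcorner(18.2,10) [24.1 98.8] catch [-9.2 98.1] F [-0.7  0.1 -0.1] M [ 0.02  0.18 -0.01] grip 56.5 0.0
top relay []
top lip []
top catch []
[[219.75843037 196.06954671]] lip [[217.96915889 190.75124865]]
side relay [([258.3, 244.2], 0.75)]
side lip [([269.1, 174.4], 0.53)]
side catch []
[[259.54278406 245.81137446]] lip [[254.87601846 244.44956762]]
```

View pics/m2.png

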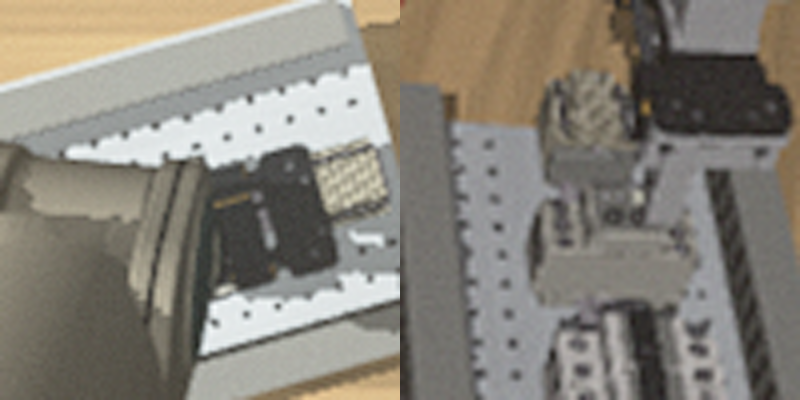

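```bash
cat >> h.py <<'E'
def tip(x,z,tau=8,y=-.012):
    Rs,t=plateT(PP);Rs=R.from_matrix(Rs);Rt=R.from_euler("y",tau,degrees=True)
    return Rs.apply(np.array([x/1e3,y,z/1e3])+Rt.apply([0,0,.011]))+t,Rs*Rt*FLIP
def tipnow():
    s,Rc,p=tool();Rs,t=plateT(PP);Rs=R.from_matrix(Rs)
    w=Rs.inv().apply(p+Rc.apply([0,0,.011])-t)*1e3
    print("t",round(s["time"],2),"tip",w.round(2),"F",Rs.inv().apply(s["force"]).round(1),"grip",s["grip_width"].round(4),"j6",s["joints"][5].round(3))
E
python3 -c "
from h import *
tipnow();delta(*tip(-37.5,90))"
```

```text
Traceback (most recent call last):
  File "h.py", line 49, in tipnow
    print("t",round(s["time"],2),"tip",w.round(2),"F",Rs.inv().apply(s["force"]).round(1),"grip",s["grip_width"].round(4),"j6",s["joints"][5].round(3))
                                                                                                 ^^^^^^^^^^^^^^^^^^^^^
AttributeError: 'float' object has no attribute 'round'
```

```bash
sed -i 's/s\["grip_width"\].round(4)/round(s["grip_width"],4)/' h.py
python3 -c "
from h import *
tipnow();delta(*tip(-37.5,90))"
```

```text
t 24.2 tip [ -7.7  -12.17 108.39] F [0.7 0.6 0.6] grip 0.0564 j6 0.478
pos [0.5493 0.1294 0.1635] shift cm [-2.76 -0.02  2.06] turn deg [ 0.   -3.78 -0.03] F [0.3 0.8 0.8] t 24.2
```

```bash
python3 -m jog '[0,-1.4,0,0,0,-1.9,0, 0,-1.3,0,0,0,-1.9,0, 0,0,0,0,0,0,0, 0,0,0,0,0,0,0, 0,0,0,0,0,0,0, 0,0,0,0,0,0,0, 0,0,0,0,0,0,0,0,0,0,0,0,0,0]' | sed -n '2p;4,5p';python3 -c "
from h import *
tipnow();delta(*tip(-37.5,76))"
```

```text
ee_pos: [0.5243, 0.1222, 0.1598]
force: [0.5, -0.3, -0.1]
grip_width: 0.0008
t 25.0 tip [-34.53 -12.13 111.6 ] F [ 0.3 -0.5 -0.2] grip 0.0008 j6 0.538
pos [0.5243 0.1222 0.1598] shift cm [ 0.2  -0.01  3.57] turn deg [-0.01 -0.09 -0.03] F [ 0.5 -0.3 -0.1] t 25.0
```

```bash
python3 -m jog '[0,0.2,0,1.5,0,0,0, 0,0,0,1.5,0,0,0, 0,0,0,0.5,0,0,0, 0,0,0,0,0,0,0, 0,0,0,0,0,0,0]' | sed -n '2p;4,5p';python3 -c "
from h import *
tipnow()"
python3 -m jog '[0,0.01,0,0.1,0,0,0, 0,0.01,0,0.1,0,0,0, 0,0,0,0,0,0,0]' | sed -n '2p;4p';python3 -c "
from h import *
tipnow()"
```

```text
ee_pos: [0.5305, 0.1239, 0.1256]
force: [0.1, -0.4, 0.9]
grip_width: 0.0004
t 25.5 tip [-37.18 -12.24  76.92] F [ 0.2 -0.4  0.9] grip 0.0004 j6 0.463
ee_pos: [0.5308, 0.1241, 0.1235]
force: [0.5, -0.2, -0.5]
t 25.8 tip [-37.32 -12.07  74.83] F [ 0.3 -0.4 -0.6] grip 0.0006 j6 0.458
```

```bash
python3 -m jog '[0,0.01,0,0.1,0,0,0, 0,0,0,0,0,0,0]' | sed -n '2p;4p';python3 -c "
from h import *
tipnow()"
```

```text
ee_pos: [0.5309, 0.1242, 0.1223]
force: [-0.0, -0.1, 0.4]
t 26.0 tip [-37.58 -12.07  73.6 ] F [ 0.1 -0.1  0.4] grip 0.0005 j6 0.456
```

```bash
python3 -m jog '[0,0.01,0,0.1,0,0,0, 0,0,0,0,0,0,0]' | sed -n '2p;4p';python3 -c "
from h import *
tipnow()"
```

```text
ee_pos: [0.5311, 0.1242, 0.1212]
force: [0.3, -1.0, -0.3]
t 26.2 tip [-37.67 -12.09  72.52] F [-0.  -1.1 -0.3] grip 0.0006 j6 0.454
```

```bash
python3 -m jog '[0,0.01,0,0.07,0,0,0, 0,0,0,0,0,0,0]' | sed -n '2p;4p';python3 -c "
from h import *
tipnow()"
```

```text
ee_pos: [0.5312, 0.1242, 0.1206]
force: [0.0, 0.2, -0.3]
t 26.4 tip [-37.68 -12.13  71.84] F [-0.   0.2 -0.4] grip 0.0007 j6 0.453
```

```bash
python3 -m jog '[0,0.01,0,0.07,0,0,0, 0,0,0,0,0,0,0]' | sed -n '2p;4p';python3 -c "
from h import *
tipnow()"
```

```text
ee_pos: [0.5315, 0.1243, 0.1199]
force: [-0.3, 0.2, -0.4]
t 26.6 tip [-37.6  -12.09  71.15] F [-0.3  0.3 -0.3] grip 0.0003 j6 0.451
```

```bash
python3 -m jog '[0,0.01,0,0.07,0,0,0, 0,0,0,0,0,0,0]' | sed -n '2p;4p';python3 -c "
from h import *
tipnow()"
```

```text
ee_pos: [0.5316, 0.1244, 0.1192]
force: [-0.3, 0.3, 0.2]
t 26.8 tip [-37.62 -12.07  70.42] F [-0.1  0.3  0.2] grip 0.0005 j6 0.45
```

```bash
python3 -m jog '[0,0.01,0,0.07,0,0,0, 0,0,0,0,0,0,0]' | sed -n '2p;4p';python3 -c "
from h import *
tipnow()"
```

```text
ee_pos: [0.5318, 0.1244, 0.1185]
force: [0.3, 0.1, -0.6]
t 27.0 tip [-37.61 -12.11  69.74] F [ 0.1 -0.  -0.7] grip 0.0006 j6 0.449
```

```bash
python3 -m jog '[0,0.01,0,0.07,0,0,0, 0,0,0,0,0,0,0]' | sed -n '2p;4p';python3 -c "
from h import *
tipnow()"
```

```text
ee_pos: [0.5318, 0.1244, 0.1179]
force: [-0.3, -0.7, 1.7]
t 27.2 tip [-37.8  -12.1   69.13] F [-0.  -0.6  1.8] grip 0.0004 j6 0.448
```

```bash
python3 -m jog '[0,0.01,0,0.05,0,0,0, 0,0,0,0,0,0,0]' | sed -n '2p;4p';python3 -c "
from h import *
tipnow()"
```

```text
ee_pos: [0.5315, 0.1243, 0.1174]
force: [-2.6, -0.6, 4.8]
t 27.4 tip [-38.2  -12.12  68.76] F [-1.4  0.2  5.3] grip 0.0004 j6 0.447
```

```bash
python3 -m jog '[0,0.02,0,0.05,0,0,0, 0,0,0,0,0,0,0]' | sed -n '2p;4p';python3 -c "
from h import *
tipnow()"
```

```text
ee_pos: [0.5311, 0.1242, 0.1169]
force: [-5.1, -1.2, 6.9]
t 27.6 tip [-38.78 -12.08  68.36] F [-3.3  0.3  8. ] grip 0.0003 j6 0.448
```

```bash
python3 -m jog '[0,0.02,0,0.04,0,0,0, 0,0,0,0,0,0,0]' | sed -n '2p;4p';python3 -c "
from h import *
tipnow()"
```

```text
ee_pos: [0.5308, 0.1241, 0.1165]
force: [-6.0, -1.3, 8.8]
t 27.8 tip [-39.19 -12.1   68.08] F [-3.7  0.4 10.1] grip 0.0006 j6 0.448
```

```bash
python3 -m jog '[0,0.02,0,0.04,0,0,0, 0,0,0,0,0,0,0]' | sed -n '2p;4p';python3 -c "
from h import *
tipnow()"
```

```text
ee_pos: [0.5304, 0.124, 0.1161]
force: [-6.7, -2.7, 10.9]
t 28.0 tip [-39.68 -12.09  67.76] F [-4.1 -0.7 12.3] grip 0.0005 j6 0.448
```

```bash
python3 -m jog '[0,0.03,0,0.04,0,0,0, 0,0,0,0,0,0,0]' | sed -n '2p;4p';python3 -c "
from h import *
tipnow()"
```

```text
ee_pos: [0.5304, 0.124, 0.1159]
force: [-9.1, -2.3, 13.0]
t 28.2 tip [-39.76 -12.1   67.59] F [-5.7  0.4 15. ] grip 0.0002 j6 0.449
```

```bash
python3 -m jog '[0,0.05,0,0.03,0,0,0, 0,0,0,0,0,0,0]' | sed -n '2p;4p';python3 - <<'E'
from h import *
tipnow()
im=env.camera("side")
for n in("relay","lip","catch"):print(n,[(d["centre"],round(d["p"],2)) for d in env.place_of(n,"side")][:2])
cv2.imwrite("pics/m3.png",cv2.resize(im[205:265,235:315,::-1],(800,600),interpolation=cv2.INTER_CUBIC))
E
```

```text
ee_pos: [0.5304, 0.124, 0.1158]
force: [-11.4, -2.4, 16.1]
t 28.4 tip [-39.79 -12.08  67.47] F [-7.1  0.9 18.6] grip 0.001 j6 0.45
relay [([259.2, 243.7], 0.93)]
lip [([257.1, 243.0], 0.73)]
catch []
```

View pics/m3.png

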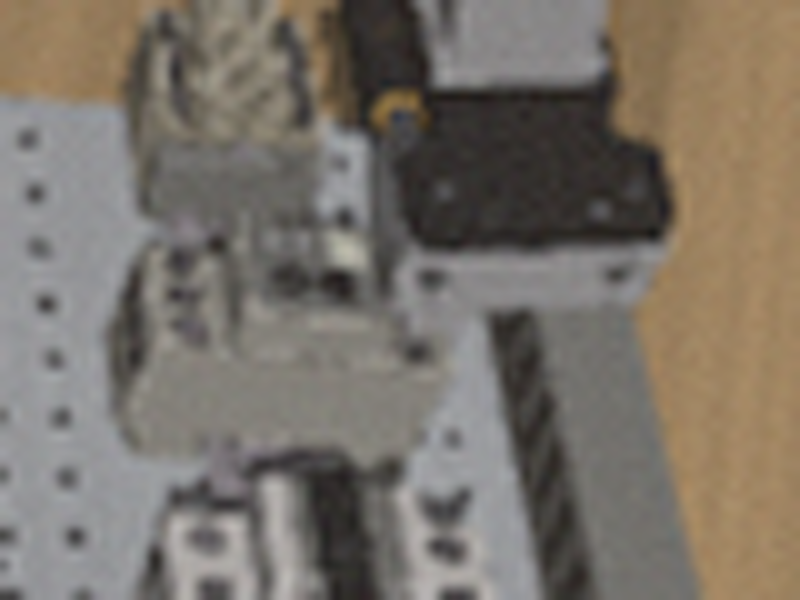

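```bash
python3 -m jog '[0,-0.05,0,-1,0,0,0, 0.6,0,0,0,0,0,0, 0.6,0,0,0,0,0,0, 0.6,0,0,0,0,0,0, 0.6,0,0,0,0,0,0, 0.6,0,0,0,0,0,0, 0.6,0,0,0,0,0,0, 0.6,0,0,0,0,0,0]' 10 | sed -n '2p;4,5p';python3 -c "
from h import *
tipnow();delta(*tip(-38,55))"
```

```text
ee_pos: [0.5321, 0.1244, 0.1254]
force: [0.2, -0.1, -1.2]
grip_width: 0.0537
t 29.4 tip [-35.61 -12.12  76.28] F [-0.2 -0.2 -1.2] grip 0.0537 j6 0.466
pos [0.5321 0.1244 0.1254] shift cm [ 0.06 -0.01  2.14] turn deg [-0.   -0.07 -0.02] F [ 0.2 -0.1 -1.2] t 29.4
```

```bash
python3 -m jog '[0.6,0,0,1,0,0,0, 0.6,0,0,1.1,0,0,0, 0.6,0,0,0,0,0,0, 0,0,0,0,0,0,0, 0,0,0,0,0,0,0, 0,0,0,0,0,0,0, 0,0,0,0,0,0,0, 0,0,0,0,0,0,0]' 12 | sed -n '2p;4,6p';python3 -c "
from h import *
tipnow()"
python3 -m jog '[0,-0.01,0,-0.1,0,0,0, 0,0,0,0,0,0,0]' | sed -n '2p;4,6p';python3 -c "
from h import *
tipnow()"
```

```text
ee_pos: [0.5347, 0.1252, 0.1048]
force: [0.8, -0.3, 0.4]
grip_width: 0.0359
gripper_force: 12.0
t 30.2 tip [-38.28 -12.16  55.73] F [ 0.7 -0.5  0.2] grip 0.0359 j6 0.42
ee_pos: [0.5345, 0.1252, 0.1057]
force: [0.3, -0.1, -3.0]
grip_width: 0.0359
gripper_force: 12.0
t 30.4 tip [-38.27 -12.08  56.59] F [-0.5 -0.1 -3. ] grip 0.0359 j6 0.422
```

```bash
python3 -m jog '[0,-0.01,0,-0.07,0,0,0, 0,0,0,0,0,0,0]' | sed -n '2p;4,6p';python3 -c "
from h import *
tipnow()"
```

```text
ee_pos: [0.5346, 0.1252, 0.1062]
force: [3.6, 0.7, -5.8]
grip_width: 0.0359
gripper_force: 12.0
t 30.6 tip [-37.96 -12.1   57.07] F [ 2.  -0.3 -6.6] grip 0.0359 j6 0.422
```

```bash
python3 -m jog '[0,0.02,0,0.1,0,0,0, 0,0,0,0.09,0,0,0, 0,0,0,0.03,0,0,0, 0,0,0,0,0,0,0]' | sed -n '2p;4,6p';python3 -c "
from h import *
tipnow()"
python3 -m jog '[0.6,0,0,0,0,0,0, 0.6,0,0,0,0,0,0, 0.6,0,0,0,0,0,0, 0.6,0,0,0,0,0,0, 0.6,0,0,-0.5,0,0,0, 0.6,0,0,-2,0,0,0, 0.6,0,0,-3,0,0,0, 0,0,0,-1,0,0,0, 0,0,0,0,0,0,0]' | sed -n '2p;4,6p';python3 -c "
from h import *
tipnow()"
```

```text
ee_pos: [0.5343, 0.1251, 0.1045]
force: [-1.1, -0.5, 4.8]
grip_width: 0.036
gripper_force: 12.0
t 31.0 tip [-38.73 -12.08  55.49] F [ 0.1 -0.2  4.9] grip 0.036 j6 0.419
ee_pos: [0.5278, 0.1233, 0.1701]
force: [-0.0, -0.1, -0.2]
grip_width: 0.0436
gripper_force: 0.0
t 31.9 tip [-28.21 -12.07 120.65] F [-0.1 -0.  -0.1] grip 0.0436 j6 0.564
```

```bash
python3 -m jog '[0,0,0,-4,0,0,0, 0,0,0,-4,0,0,0, 0,-4,0,-2,0,0,0, 0,-4,0,0,0,0,0, 0,-4,0,0,0,0,0, 0,-4,0,0,0,0,0, 0,0,0,0,0,0,0]' | sed -n '2p;4,6p';python3 - <<'E'
from h import *
from scipy.optimize import minimize
tipnow();Rs,t=plateT(PP)
S={}
for c in("top","side"):
    env.camera(c)
    r=env.silhouettes("relay",c);r=[d for d in r if abs(d["extent"][0]+d["extent"][2]/2-proj(Rs@[0,-.012,.04]+t,c)[0][0])<25]
    print(c,[(d["extent"],round(d["p"],2)) for d in r][:1])
    if r:S[c]=r[0]["pixels"]
def T(p):return Rs@R.from_euler("zy",[p[3],p[2]]).as_matrix(),Rs@[p[0],p[1],.0185]+t
f=lambda p:sum(np.abs(mask(RELAY,T(p),c)-S[c]).sum() for c in S)
for tl in(0,.1):
    x0=np.array([0,-.012,tl,0]);r=minimize(f,x0,method="Nelder-Mead",options=dict(initial_simplex=[x0]+[x0+d for d in np.diag([.006,.006,.1,.1])]))
    print((r.x[:2]*1e3).round(1),np.degrees(r.x[2:]).round(1),r.fun)
for n in("breaker","screwdriver"):print(n,[(d["extent"],round(d["p"],2)) for d in env.recognise(n,"top")][:2])
E
```

```text
ee_pos: [0.3556, 0.074, 0.246]
force: [-0.4, -0.9, -0.6]
grip_width: 0.0001
gripper_force: 0.0
t 32.6 tip [-181.76  -11.55  240.32] F [-0.8 -0.8 -0.5] grip 0.0001 j6 0.62
top [([209.5, 178.8, 21.7, 34.2], 0.6)]
side [([244.8, 225.1, 35.7, 31.0], 0.67)]
[ -1.9 -10.9] [ 0.3 -1.1] 138.6875
[ -4.3 -11.1] [ 4.4 -0.2] 134.625
breaker [([353.4, 168.5, 11.9, 39.8], 0.85)]
screwdriver [([103.7, 220.3, 42.3, 31.8], 0.6)]
```

```bash
python3 -c "
from rig import env
print(env.close_job())"
```

```text
the job is handed in; nothing more can be done
None
```

The relay is on the free stretch of the rail, released, and the job was handed in at about 33 s: the lip is hooked, the foot was pressed to a firm stop at about 19 N (above the 5–10 N you gave), and a pull-up of about 7 N on the foot held, so I take the clip as snapped though I felt no distinct snap, the cameras couldn't confirm it sits flat, and one earlier hooking slipped off at a wrist-joint limit and was redone.

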